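# Turn the washed condiment caddy mouth up and fill it

## Task

The green two-compartment condiment caddy was left to dry upside down: roll it over on its end, a quarter turn at a time, letting it rest standing on its end in between, easing it down rather than letting it fall, and not raising it high off the worktop. When its open mouth faces up, set it in the middle of the round cork mat beside it so that it stands wholly on it, then stand the two shakers upright in it, one in each compartment. Leave everything else where it is.

Things in the scene. Friction and masses are not known exactly. Their poses are not given: they have to be found in the camera images.
- caddy: Green open-topped caddy, cream band round its rim, four black feet spots underneath; outside 130 mm (x) by 66 mm (y) by 54 mm (z), 0.35 kg. Origin at the centre of this block: 27 mm above the surface lying flat, 65 mm standing on its end. +z points out of the mouth (down at the start). x lies roughly along the line to the mat, either way round. Can be gripped across y on its two long sides.
- cell_a (a point): Centre of the inner floor of the compartment on the caddy's +x side, 31.5 mm from its middle. The walls and the divider across the middle are 4 mm thick, the floor 5 mm; each compartment is 59 mm (x) by 58 mm (y) and 49 mm deep; the divider's top is 4 mm below the rim.
- cell_b (a point): Centre of the inner floor of the like compartment on the caddy's -x side, 31.5 mm from its middle.
- mat: Round brown cork mat, 230 mm across, 2 mm thick, fixed to the worktop; origin at the centre of its underside. It lies to the robot's left or right of the caddy, centres some 0.22 to 0.29 m apart.
- white_shaker: Glass shaker with a grey metal dome top and white filling, 44 mm across, 90 mm tall, 0.1 kg, standing upright; origin at the centre of its underside, z up.
- dark_shaker: Glass shaker with a grey metal dome top and dark grey filling, same size: 44 mm across, 90 mm tall, 0.1 kg, standing upright; origin at the centre of its underside, z up.
- spice_jar: Bystander: glass jar with a yellow-brown cap, 42 mm across, 96 mm tall, standing towards the back; origin at the centre of its underside.
- tape_roll: Bystander: roll of tape lying flat, 103 mm across, 25 mm high; origin at the centre of its underside.
- peeler: Bystander: green peeler lying flat, 170 x 25 x 18 mm; origin at the centre of its underside.
- timer: Bystander: white kitchen timer, 68 mm across, 58 mm tall, towards the back; origin at the centre of its underside.
Things that resemble listed ones, but are neither listed nor needed, are in the scene too. Leave any pink look-alike of the dark_shaker alone.

How it is judged:
By the outcome, as a careful person would: the job done as asked, in the order asked, and still so for the second after the job is handed in, with the robot touching nothing.
It also fails if it takes over 72 s, if anything falls off the work surface, if the arm or the gripper's body presses on something with over 40 N, if the wrist force passes 120 N, or if a joint passes its speed limit or range.

## Robot

A 7-joint arm with a two-finger parallel gripper is mounted at the origin on the work surface; the furniture and walls round the work are solid. World frame = base frame: x ahead of the robot, y to its left, z up, the work surface at z = 0. Lengths are in mm, angles in rad, forces in N, time in s.
With the tool pointing down it reaches from about 400 to 750 mm from the base axis. Payload 19.5 kg.
Tool frame: the origin (TCP) lies on the front face of the gripper's body, between the roots of the fingers; the fingertips stand 73 mm ahead of it and the grasp point (between the pads) lies env.hold_point_z ahead of it (env.hold_point_z is the distance from the TCP to the grasp point, in mm); y points along the fingers, x is the direction in which the jaws open and shut, and the axes are right-handed (so a half turn about y gives the same grasp; the last joint's range is limited). The gripper opens to 85 mm and grips with 20 to 120 N. Pads are 22 mm wide; open, the fingers measure 114 mm over their backs; the gripper's body (76 mm by 85 mm) begins 54 mm behind the grasp point. The pads swing forward as they close: fully open they stand 13 mm farther back than shut.
Start: joints at [1.187, 0.707, -0.028, 1.485, 0.022, 0.951, -0.075], TCP at [192.725, -541.72, 303.868] pointing down, gripper open.
Joint ranges: [-2.71, 2.71], [-0.32, 2.16], [-1.57, 1.52], [0, 2.45], [-1.46, 4.6], [0, 2.02], [-2.83, 2.83]. Speed limits (rad/s): [1.89, 1.89, 2.57, 2.57, 3.01, 3.01, 3.01].

## Interface

Orientations are given as a unit quaternion [w, x, y, z].
In Python, from plant import env gives the robot as it stands.
- The arm moves only by the tool play_rows, never from a script. Its argument "targets" is a list of rows, each a list of 6 numbers: the shift along the world's x, y, z in m, then the turn, a rotation vector about the world's x, y, z in rad. A call has 1 to 8 rows; each row shifts and turns the commanded pose from where the row before left it; what a row does not reach is not made up. A row lasts 1/12 s, in which the tool goes at most 41.7 mm and 7.16 degrees, less where a joint would pass 70% of its speed; a pose out of reach is approached as far as the arm can. A call with a gripper value outside its range is refused whole. "claw" is the opening, from 0 (shut) to 1 (fully open), set as the call begins (left out, the last holds). The fingers move at their own pace and stop on an object; "squeeze" is the grip in N (left out, the last holds). Time passes only in rows, so rows that do not move let the fingers close. It gives the time, the measured TCP pose, the force and the opening at its end, in the units of the state.
- env.state(): the state, without advancing time (a new reading comes with each control period).
- env.capture(name): name is "side" or "top"; returns a dict with "color" (400x640x3 uint8, red, green, blue), "fx", "fy", "cx", "cy" (pixels), "R" (3x3) and "t" (3): a world point X has camera coordinates R X + t. Camera axes: x right, y down, z forward; pixel columns grow to the right and rows downward; lengths in mm; the calibration is good to about 2 mm. A picture is of the moment at which its call begins. There is no depth.
- env.hand_in(): hands the job in, once; it reports no verdict.
The state is a dict: "clock": time; "q": joint angles; "dq": joint speeds; "tau": joint torques, N m; "tool_pos": TCP position; "tool_rot": TCP orientation; "ft_force": force on the tool from outside, world axes, zero at the start; "torque": the same for the moment, N m; "width": finger opening in mm.
Only numpy, scipy, OpenCV 4.12 (cv2) and the standard library are available. Lean on these libraries where they do the work, as an engineer would, in place of code of your own. Each camera call takes 0.05 s, during which the arm holds its last target. There are 200 camera calls.

## Working session

There is one attempt and no reset: what is moved stays moved. The work goes in short steps, Python scripts to look and compute and a tool call to move; the robot and the scene stay as the last step left them, time stands still between calls to the robot, and variables do not carry over. Pictures are saved under pics/ and viewed, on a budget of 10 in all, crops included, one or two more only if the job needs it, and the job is handed in when it is done.

Besides the shell and the picture viewer there is one more tool, called after "Emit:" as name(argument=value, ...), one argument or row to a line, values as JSON. play_rows: Moves the arm, as the interface text tells. Its arguments: {"type":"object","properties":{"targets":{"type":"array","items":{"type":"array","items":{"type":"number"}}},"claw":{"type":"number"},"squeeze":{"type":"number"}},"required":["targets"]}

```bash
mkdir -p pics; ls
python3 - <<'E'
from plant import env
import cv2
print(env.hold_point_z, env.state())
for n in("top","side"):
    c=env.capture(n); cv2.imwrite(f"pics/{n}0.png",c["color"][:,:,::-1])
    print(n,c["fx"],c["cx"],c["cy"],c["R"],c["t"])
E
```

```text
pics
53.900000000000006 {'clock': 0.0, 'q': array([ 1.18728498,  0.70706898, -0.02760659,  1.48497292,  0.0219949 ,
        0.95092535, -0.07550718]), 'dq': array([-0.00119165, -0.00095546, -0.00035492, -0.00087197,  0.00060498,
       -0.00112301,  0.00063806]), 'tau': array([-8.41607089e-04, -8.83209372e+01,  1.23327624e+00, -2.36164480e+01,
        1.66214467e-02,  6.49568203e-03, -9.95325354e-05]), 'tool_pos': array([ 192.67407962, -541.56608471,  303.45319835]), 'tool_rot': array([ 0.5779568 , -0.57754156,  0.40800056, -0.4073662 ]), 'ft_force': array([-0.1723975 ,  0.4334336 ,  0.28514488]), 'torque': array([ 0.01683004,  0.03088207, -0.04445277]), 'width': 85.71006704081711}
top 519.248491771133 316.22875070044233 203.22825318609745 [[ 0.02620804 -0.9996554  -0.00149045]
 [-0.99583368 -0.02597752 -0.08740963]
 [ 0.08734079  0.00377508 -0.99617134]] [ -33.15075263  534.45131791 1524.88999909]
side 517.6636378582913 316.7955532679331 202.3746480505051 [[-0.87027255 -0.4925472  -0.0047889 ]
 [-0.26885138  0.48313    -0.83324926]
 [ 0.41272826 -0.72386646 -0.55287678]] [ 462.08331374  176.6286989  1102.89960966]
```

View pics/top0.png

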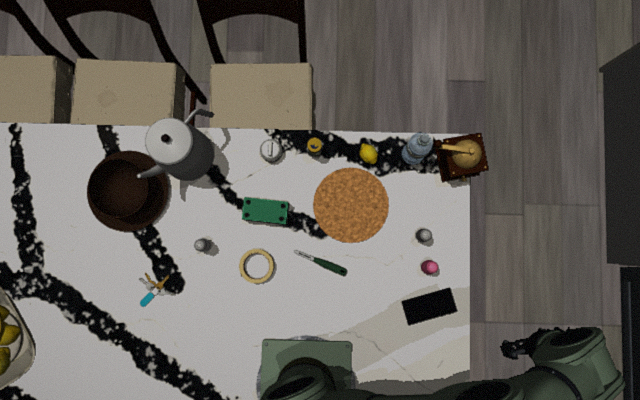

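View pics/side0.png

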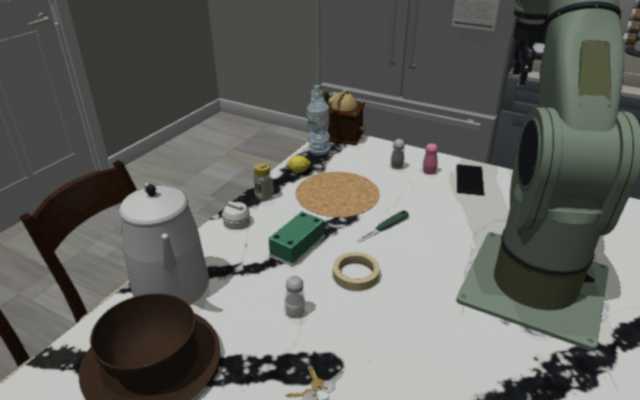

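Top view: green caddy at (265,210) with its feet spots up, mat at (351,205), white shaker at (203,245), dark shaker at (424,237), pink look-alike at (430,268). Tape is at (257,266), peeler at (322,263), kettle at (180,150). Side view: white shaker at (294,297), dark shaker at (398,153).

```bash
cat > h.py <<'E'
import cv2, numpy as np
from scipy.spatial.transform import Rotation as Ro
def ray(c,u,v,z):
    R=np.array(c["R"]);t=np.array(c["t"]);C=-R.T@t
    d=R.T@np.array([(u-c["cx"])/c["fx"],(v-c["cy"])/c["fy"],1]); return C+d*(z-C[2])/d[2]
def proj(c,X):
    p=np.array(c["R"])@X+c["t"]; return p[0]/p[2]*c["fx"]+c["cx"],p[1]/p[2]*c["fy"]+c["cy"]
def hsv(c): return cv2.cvtColor(c["color"],cv2.COLOR_RGB2HSV)
def blobs(m,roi,amin=15):
    k=np.zeros_like(m);x0,y0,x1,y1=roi;k[y0:y1,x0:x1]=m[y0:y1,x0:x1]
    n,l,s,ce=cv2.connectedComponentsWithStats(k)
    return [(s[i,4],s[i,:4],ce[i],l==i) for i in range(1,n) if s[i,4]>=amin]
def rot(q): return Ro.from_quat([q[1],q[2],q[3],q[0]])
E
python3 - <<'E'
from plant import env
from h import *
np.set_printoptions(precision=1,suppress=True)
print(rot(env.state()["tool_rot"]).as_matrix())
T=env.capture("top");S=env.capture("side")
print("cams",-np.array(T["R"]).T@T["t"],-np.array(S["R"]).T@S["t"])
h=hsv(T)
g=cv2.inRange(h,(65,80,30),(95,255,255))
for a,s,c,l in blobs(g,(225,185,305,235)):
    pts=np.argwhere(l)[:,::-1].astype(float); hull=cv2.convexHull(pts.astype(np.float32))
    W=np.array([ray(T,u,v,54)[:2] for u,v in hull[:,0]],np.float32)
    print("caddy",a,s,c,ray(T,*c,54),cv2.minAreaRect(W))
m=cv2.inRange(h,(5,70,60),(22,255,255))
for a,s,c,l in blobs(m,(300,160,400,250),500):
    print("mat",a,s,c,ray(T,s[0]+s[2]/2-.5,s[1]+s[3]/2-.5,2),ray(T,*c,2))
g=cv2.inRange(h,(65,80,30),(95,255,255))
hs=hsv(S)
for n,(u,v),(us,vs) in (("white",(203,245),(294,297)),("dark",(424,237),(398,153)),("pink",(430,268),(430,158)),("jar",(315,146),(263,182)),("timer",(272,151),(236,215))):
    print(n,ray(T,u,v,70),ray(S,us,vs,45))
for n,(u,v),z in (("tape",(257,266),25),("peelerL",(296,252),15),("peelerR",(346,274),15),("kettle knob",(167,138),230),("spout",(142,177),180)): print(n,ray(T,u,v,z))
im=np.hstack([cv2.resize(T["color"][225:265,183:223],(400,400),interpolation=0),cv2.resize(S["color"][270:320,270:320],(400,400),interpolation=0)])
im=np.vstack([im[:300],cv2.resize(T["color"][185:235,230:310],(480,300),interpolation=0) if 0 else np.hstack([cv2.resize(T["color"][185:235,235:300],(390,300),interpolation=0),cv2.resize(S["color"][135:175,380:445],(410,300),interpolation=0)])])
cv2.imwrite("pics/z1.png",im[:,:,::-1])
E
```

```text
[[ 0.3 -0.   0.9]
 [-0.9  0.   0.3]
 [-0.  -1.  -0. ]]
cams [ 399.9  -25.  1565.7] [ -5.6 940.6 759.2]
caddy 959 [242 197  46  28] [264.6 210.3] [507.8 130.9  54. ] ((508.01031494140625, 131.10873413085938), (134.71261596679688, 66.67005157470703), 84.14913177490234)
mat 4471 [313 168  76  75] [350.4 204.8] [ 534.3 -122.8    2. ] [ 534.9 -122.5    2. ]
white [402.2 302.6  70. ] [401.6 318.8  45. ]
dark [ 441.7 -331.6   70. ] [ 449.1 -335.4   45. ]
pink [ 353.7 -349.4   70. ] [ 357.7 -351.5   45. ]
jar [698.6 -11.4  70. ] [700.6 -10.1  45. ]
timer [680.6 113.7  70. ] [670.6 148.2  45. ]
tape [344.8 150.5  25. ]
peelerL [388.8  37.2  15. ]
peelerR [ 327.8 -112.8   15. ]
kettle knob [677.8 374.2 230. ]
spout [580. 451. 180.]
```

View pics/z1.png

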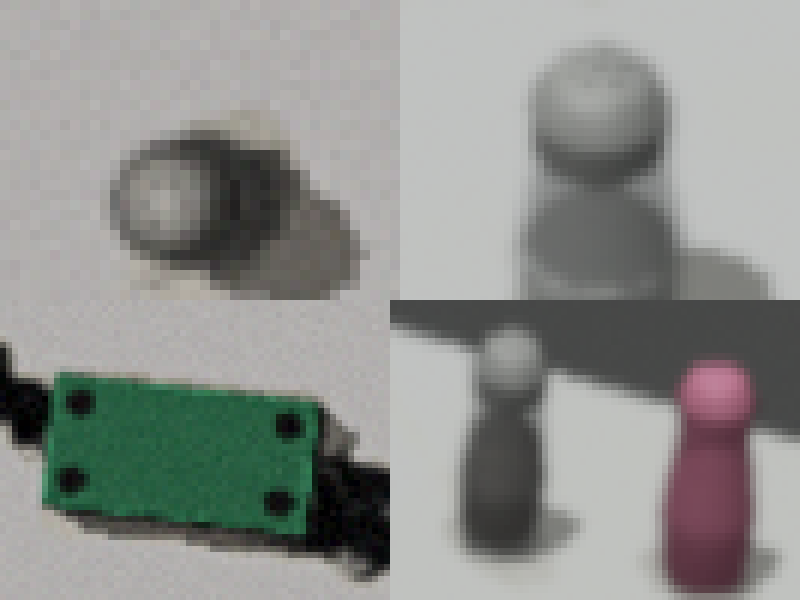

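The zoom shows the shakers with a dome about 35 mm wide above a neck. The caddy lies bottom up with its long axis about 84° from x. I'm setting out towards it with the jaws across its short side and the tool tilted back 40°.

Emit:
play_rows(
  targets=[
    [0.0257, 0.0192, 0, 0, 0, 0.07],
    [0.0257, 0.0192, 0, 0, 0, 0.07],
    [0.0257, 0.0192, 0, 0, 0, 0.07],
    [0.0257, 0.0192, 0, 0, 0, 0.07],
    [0.0257, 0.0192, 0, 0, 0, 0.07],
    [0.0257, 0.0192, 0, 0, 0, 0.07],
    [0.0257, 0.0192, 0, 0, 0, 0.07],
    [0.0257, 0.0192, 0, 0, 0, 0.07],
  ],
  claw=1,
)

```text
clock: 0.87
tool_pos: [399.4, -387.0, 303.9]
tool_rot: [0.668, -0.668, 0.231, -0.231]
ft_force: [0.4, -0.1, 0.6]
width: 85.5
```

Emit:
play_rows(
  targets=[
    [0.0193, 0.0285, 0, 0, 0, 0.07],
    [0.0193, 0.0285, 0, 0, 0, 0.07],
    [0.0193, 0.0285, 0, 0, 0, 0.07],
    [0.0193, 0.0285, 0, 0, 0, 0.07],
    [0.0193, 0.0285, 0, 0, 0, 0.07],
    [0.0193, 0.0285, 0, 0, 0, 0.07],
    [0.0193, 0.0285, 0, 0, 0, 0.07],
    [0.0193, 0.0285, 0, 0, 0, 0.07],
  ],
)

```text
clock: 1.53
tool_pos: [553.4, -158.6, 303.8]
tool_rot: [-0.706, 0.706, -0.037, 0.037]
ft_force: [0.6, -1.7, 0.5]
width: 85.6
```

Emit:
play_rows(
  targets=[
    [0, 0.0263, -0.003, -0.0434, 0.0044, 0],
    [0, 0.0263, -0.003, -0.0434, 0.0044, 0],
    [0, 0.0263, -0.003, -0.0434, 0.0044, 0],
    [0, 0.0263, -0.003, -0.0434, 0.0044, 0],
    [0, 0.0263, -0.003, -0.0434, 0.0044, 0],
    [0, 0.0263, -0.003, -0.0434, 0.0044, 0],
    [0, 0.0263, -0.003, -0.0434, 0.0044, 0],
    [0, 0.0263, -0.003, -0.0434, 0.0044, 0],
  ],
)

```text
clock: 2.2
tool_pos: [552.6, 51.7, 279.8]
tool_rot: [-0.572, 0.819, -0.043, 0.032]
ft_force: [1.1, -0.4, 0.4]
width: 85.3
```

Emit:
play_rows(
  targets=[
    [-0.0039, 0.0263, -0.01, -0.0434, 0.0044, 0],
    [-0.0039, 0.0263, -0.01, -0.0434, 0.0044, 0],
    [-0.0039, 0.0263, -0.01, -0.0434, 0.0044, 0],
    [-0.0039, 0.0263, -0.01, -0.0434, 0.0044, 0],
    [-0.0039, 0.0263, -0.01, -0.0434, 0.0044, 0],
    [-0.0039, 0.0263, -0.01, -0.0434, 0.0044, 0],
    [-0.0039, 0.0263, -0.01, -0.0434, 0.0044, 0],
    [-0.0039, 0.0263, -0.01, -0.0434, 0.0044, 0],
  ],
)

```text
clock: 2.87
tool_pos: [521.0, 262.1, 199.3]
tool_rot: [-0.421, 0.905, -0.047, 0.025]
ft_force: [0.9, -0.9, 0.7]
width: 85.4
```

```bash
cat >> h.py <<'E'
def st(env):
    s=env.state(); R=rot(s["tool_rot"]).as_matrix(); np.set_printoptions(precision=3,suppress=True)
    print("t",round(s["clock"],2),"tcp",s["tool_pos"].round(1),"jaw",R[:,0],"app",R[:,1],"w",round(s["width"],1),"F",s["ft_force"].round(1),"q",s["q"],"hp",env.hold_point_z)
    return s,R
def need(env,tcp,jaw,app):
    """shift (m) and rotation vector still needed to reach the pose"""
    s,R=st(env); jaw=np.array(jaw,float);app=np.array(app,float)
    G=np.c_[jaw,app,np.cross(jaw,app)]; G=Ro.from_matrix(G).as_matrix()
    print("shift",((np.array(tcp)-s["tool_pos"])/1e3).round(4),"turn",Ro.from_matrix(G@R.T).as_rotvec().round(4))
E
python3 - <<'E'
from plant import env
from h import *
u=np.array([.102,.9948,0]);w=np.array([.9948,-.102,0]);z=np.array([0,0,1])
b=u*np.sin(.698)+z*np.cos(.698)
g=np.array([508,131,32])+40*u
need(env,g+140*b,w,-b)
c=env.capture("side");cv2.imwrite("pics/s2.png",c["color"][:,:,::-1])
E
```

```text
t 2.87 tcp [521.  262.1 199.3] jaw [ 0.994 -0.107  0.005] app [-0.065 -0.641 -0.765] w 85.4 F [ 0.9 -0.9  0.7] q [-0.728  1.063  0.059  1.211  0.427  1.414 -0.982] hp 53.900000000000006
shift [ 0.    -0.002 -0.06 ] turn [0.003 0.005 0.005]
```

View pics/s2.png

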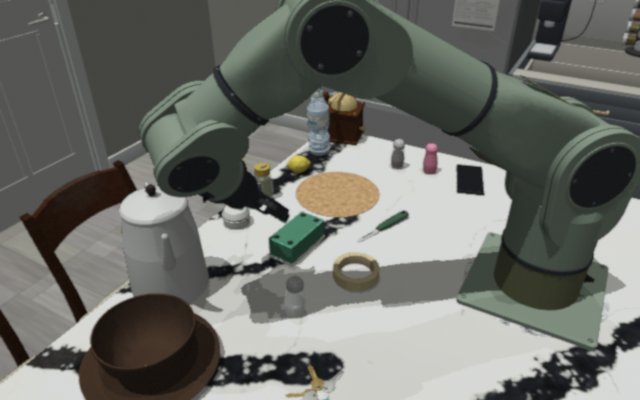

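The side view shows the tool tilted over the caddy, at about (265,200), with the wrist at (195,175) overlapping the kettle in the image. I'll check that clearance from above.

Run:
```python
from plant import env
from h import *
T=env.capture("top")
im=cv2.resize(T["color"][90:270,70:320],(800,576),interpolation=cv2.INTER_CUBIC)
cv2.imwrite("pics/t3.png",im[:,:,::-1])
S=env.capture("side")
for z in(200,250,300,350): print(z,"wrist side",ray(S,195,175,z).round(),"kettle lid T",ray(T,167,138,z).round(),"S",ray(S,150,188,z).round())
```

```text
200 wrist side [690. 243. 200.] kettle lid T [684. 383. 200.] S [736. 328. 200.]
250 wrist side [628. 305. 250.] kettle lid T [674. 368. 250.] S [670. 383. 250.]
300 wrist side [566. 368. 300.] kettle lid T [663. 353. 300.] S [603. 438. 300.]
350 wrist side [504. 430. 350.] kettle lid T [653. 338. 350.] S [537. 492. 350.]
```

View pics/t3.png

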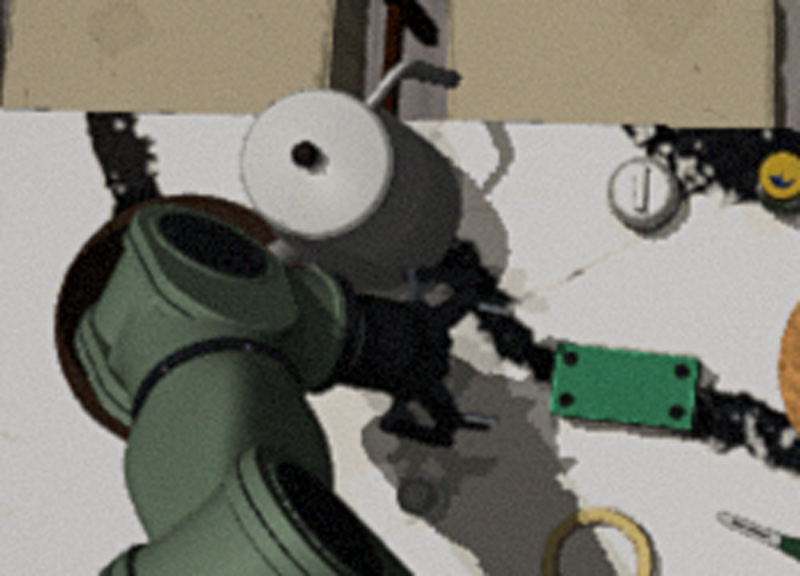

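The kettle axis is near (673,372) with a radius of about 70 mm. A 40° tilt would bring the wrist too close when lowered, so I'm reducing it to 25°.

Emit:
play_rows(
  targets=[
    [-0.0004, -0.004, -0.005, 0.033, -0.0028, 0.0006],
    [-0.0004, -0.004, -0.005, 0.033, -0.0028, 0.0006],
    [-0.0004, -0.004, -0.005, 0.033, -0.0028, 0.0006],
    [-0.0004, -0.004, -0.005, 0.033, -0.0028, 0.0006],
    [-0.0004, -0.004, -0.005, 0.033, -0.0028, 0.0006],
    [-0.0004, -0.004, -0.005, 0.033, -0.0028, 0.0006],
    [-0.0004, -0.004, -0.005, 0.033, -0.0028, 0.0006],
    [-0.0004, -0.004, -0.005, 0.033, -0.0028, 0.0006],
  ],
)

```text
clock: 3.68
tool_pos: [518.6, 227.6, 160.1]
tool_rot: [-0.539, 0.841, -0.044, 0.028]
ft_force: [0.4, 0.4, -0.8]
width: 85.8
```

Run:
```python
from plant import env
from h import *
u=np.array([.102,.9948,0]);w=np.array([.9948,-.102,0]);z=np.array([0,0,1])
b=u*np.sin(.436)+z*np.cos(.436)
g=np.array([508,131,32])+40*u
need(env,g+50*b,w,-b)
```

```text
t 3.68 tcp [518.6 227.6 160.1] jaw [ 0.995 -0.104  0.   ] app [-0.043 -0.416 -0.908] w 85.8 F [ 0.4  0.4 -0.8] q [-0.593  0.99  -0.023  1.461  0.403  1.022 -0.982] hp 53.900000000000006
shift [-0.004 -0.036 -0.083] turn [-0.005  0.001  0.002]
```

Emit:
play_rows(
  targets=[
    [-0.0006, -0.005, -0.0115, 0, 0, 0],
    [-0.0006, -0.005, -0.0115, 0, 0, 0],
    [-0.0006, -0.005, -0.0115, 0, 0, 0],
    [-0.0006, -0.005, -0.0115, 0, 0, 0],
    [-0.0006, -0.005, -0.0115, 0, 0, 0],
    [-0.0005, -0.005, -0.0115, 0, 0, 0],
    [-0.0005, -0.004, -0.008, 0, 0, 0],
    [0, -0.002, -0.006, 0, 0, 0],
  ],
)

```text
clock: 4.35
tool_pos: [514.4, 191.5, 76.5]
tool_rot: [-0.538, 0.841, -0.044, 0.028]
ft_force: [-0.2, -0.0, 0.9]
width: 85.7
```

Emit:
play_rows(
  targets=[
    [0, 0, 0, 0, 0, 0],
    [0, 0, 0, 0, 0, 0],
    [0, 0, 0, 0, 0, 0],
    [0, 0, 0, 0, 0, 0],
    [0, 0, 0, 0, 0, 0],
    [0, 0, 0, 0, 0, 0],
  ],
  claw=0,
  squeeze=70,
)

```text
clock: 4.85
tool_pos: [514.6, 193.1, 77.4]
tool_rot: [-0.538, 0.841, -0.043, 0.028]
ft_force: [-0.3, 1.9, 7.4]
width: 65.4
```

Run:
```python
from plant import env
from h import *
st(env)
T=env.capture("top");S=env.capture("side")
a=cv2.resize(T["color"][170:250,220:340],(800,533))[:,:400];a=cv2.resize(T["color"][170:250,215:295],(400,400));b=cv2.resize(S["color"][170:270,210:310],(400,400))
cv2.imwrite("pics/g4.png",np.hstack([a,b])[:,:,::-1])
```

```text
t 4.85 tcp [514.6 193.1  77.4] jaw [ 0.995 -0.103  0.   ] app [-0.043 -0.417 -0.908] w 65.4 F [-0.3  1.9  7.4] q [-0.566  1.101  0.01   1.557  0.459  0.813 -1.036] hp 53.900000000000006
```

View pics/g4.png

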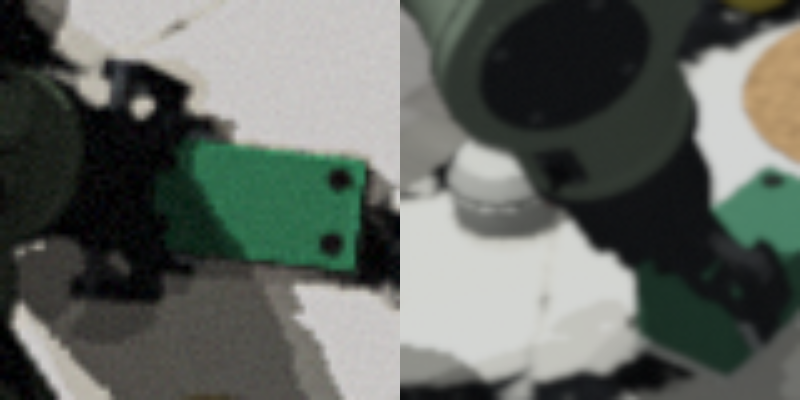

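Grip is good (65.4 mm). Now the increments for the roll about the edge nearer the mat.

```bash
cat >> h.py <<'E'
def arc(a,z,n=24):
    th=np.linspace(0,np.pi/2,n+1); U=a*np.cos(th)-z*np.sin(th); Z=a*np.sin(th)+z*np.cos(th)
    u=np.array([.102,.9948])
    for du,dz in zip(np.diff(U),np.diff(Z)): print("[%.4f,%.4f,%.4f]"%(du*u[0]/1e3,du*u[1]/1e3,dz/1e3))
E
python3 -c "
from h import *
arc(127.4,77.4)"
```

```text
[-0.0005,-0.0053,0.0082]
[-0.0006,-0.0058,0.0078]
[-0.0006,-0.0063,0.0074]
[-0.0007,-0.0068,0.0070]
[-0.0007,-0.0072,0.0065]
[-0.0008,-0.0076,0.0060]
[-0.0008,-0.0080,0.0055]
[-0.0009,-0.0084,0.0050]
[-0.0009,-0.0087,0.0044]
[-0.0009,-0.0089,0.0038]
[-0.0009,-0.0092,0.0032]
[-0.0010,-0.0093,0.0026]
[-0.0010,-0.0095,0.0020]
[-0.0010,-0.0096,0.0014]
[-0.0010,-0.0097,0.0007]
[-0.0010,-0.0097,0.0001]
[-0.0010,-0.0097,-0.0005]
[-0.0010,-0.0096,-0.0012]
[-0.0010,-0.0095,-0.0018]
[-0.0010,-0.0094,-0.0024]
[-0.0009,-0.0092,-0.0030]
[-0.0009,-0.0090,-0.0036]
[-0.0009,-0.0087,-0.0042]
[-0.0009,-0.0085,-0.0048]
```

Emit:
play_rows(
  targets=[
    [0, 0, 0.006, 0, 0, 0],
    [-0.0005, -0.0053, 0.0082, 0.0651, -0.0067, 0],
    [-0.0006, -0.0058, 0.0078, 0.0651, -0.0067, 0],
    [-0.0006, -0.0063, 0.0074, 0.0651, -0.0067, 0],
    [-0.0007, -0.0068, 0.007, 0.0651, -0.0067, 0],
    [-0.0007, -0.0072, 0.0065, 0.0651, -0.0067, 0],
    [-0.0008, -0.0076, 0.006, 0.0651, -0.0067, 0],
    [-0.0008, -0.008, 0.0055, 0.0651, -0.0067, 0],
  ],
)

```text
clock: 5.62
tool_pos: [509.6, 145.4, 132.2]
tool_rot: [0.716, -0.696, 0.035, -0.037]
ft_force: [-0.9, -0.2, -4.3]
width: 65.4
```

Emit:
play_rows(
  targets=[
    [-0.0009, -0.0084, 0.005, 0.0651, -0.0067, 0],
    [-0.0009, -0.0087, 0.0044, 0.0651, -0.0067, 0],
    [-0.0009, -0.0089, 0.0038, 0.0651, -0.0067, 0],
    [-0.0009, -0.0092, 0.0032, 0.0651, -0.0067, 0],
    [-0.001, -0.0093, 0.0026, 0.0651, -0.0067, 0],
    [-0.001, -0.0095, 0.002, 0.0651, -0.0067, 0],
    [-0.001, -0.0096, 0.0014, 0.0651, -0.0067, 0],
    [-0.001, -0.0097, 0.0007, 0.0651, -0.0067, 0],
  ],
)

```text
clock: 6.28
tool_pos: [502.0, 71.4, 155.1]
tool_rot: [0.872, -0.488, 0.025, -0.045]
ft_force: [-0.1, -0.8, -4.3]
width: 65.5
```

```bash
python3 -c "
from plant import env
from h import *
st(env)"
```

```text
t 6.28 tcp [502.   71.4 155.1] jaw [ 0.995 -0.102  0.001] app [ 0.054  0.52  -0.852] w 65.5 F [-0.1 -0.8 -4.3] q [ 0.454  1.019 -0.795  1.939  0.373  0.298 -0.469] hp 53.900000000000006
```

Emit:
play_rows(
  targets=[
    [-0.001, -0.0097, 0.0001, 0.0651, -0.0067, 0],
    [-0.001, -0.0097, -0.0005, 0.0651, -0.0067, 0],
    [-0.001, -0.0096, -0.0012, 0.0651, -0.0067, 0],
  ],
)

```text
clock: 6.53
tool_pos: [499.0, 42.2, 153.2]
tool_rot: [0.915, -0.4, 0.02, -0.047]
ft_force: [0.4, 0.6, -4.3]
width: 65.4
```

```bash
python3 -c "
from plant import env
from h import *
st(env)"
```

```text
t 6.53 tcp [499.   42.2 153.2] jaw [ 0.995 -0.103  0.001] app [ 0.07   0.676 -0.734] w 65.4 F [ 0.4  0.6 -4.3] q [ 0.664  1.16  -0.987  1.926  0.373  0.348 -0.341] hp 53.900000000000006
```

Emit:
play_rows(
  targets=[
    [-0.001, -0.0095, -0.0018, 0.0651, -0.0067, 0],
    [-0.001, -0.0094, -0.0024, 0.0651, -0.0067, 0],
    [-0.0009, -0.0092, -0.003, 0.0651, -0.0067, 0],
  ],
)

```text
clock: 6.78
tool_pos: [496.0, 14.0, 145.6]
tool_rot: [0.95, -0.308, 0.016, -0.049]
ft_force: [-0.3, -0.7, -5.5]
width: 65.3
```

Emit:
play_rows(
  targets=[
    [-0.0009, -0.009, -0.0036, 0.0651, -0.0067, 0],
    [-0.0009, -0.0087, -0.0042, 0.0651, -0.0067, 0],
    [-0.0009, -0.0085, -0.0048, 0.0651, -0.0067, 0],
    [0, 0, 0, 0, 0, 0],
  ],
)

```text
clock: 7.12
tool_pos: [492.9, -13.2, 130.2]
tool_rot: [0.976, -0.213, 0.013, -0.051]
ft_force: [-0.3, -1.0, -5.4]
width: 65.1
```

Run:
```python
from plant import env
from h import *
u=np.array([.102,.9948,0]);w=np.array([.9948,-.102,0]);z=np.array([0,0,1])
t=np.radians(65.3)-0.0;b=-u*np.sin(t)+z*np.cos(t)
need(env,np.array([493.5,-10.7,127.4]),w,-b)
S=env.capture("side");T=env.capture("top")
cv2.imwrite("pics/r5.png",np.hstack([cv2.resize(S["color"][120:300,230:430],(440,396)),cv2.resize(T["color"][140:270,220:340],(360,396))])[:,:,::-1])
```

```text
t 7.12 tcp [492.9 -13.2 130.2] jaw [ 0.994 -0.106 -0.004] app [ 0.094  0.904 -0.416] w 65.1 F [-0.3 -1.  -5.4] q [ 0.953  1.523 -1.265  1.807  0.341  0.586 -0.091] hp 53.900000000000006
shift [ 0.001  0.003 -0.003] turn [-0.002 -0.004  0.004]
```

View pics/r5.png

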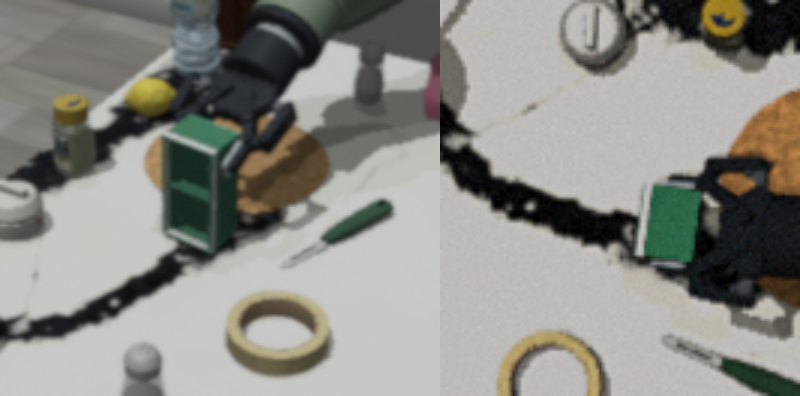

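The caddy is upright on its end with the mouth towards +y, a few mm above the worktop. I'll ease it down.

Emit:
play_rows(
  targets=[
    [0, 0, -0.001, -0.002, -0.004, 0.002],
    [0, 0, -0.001, 0, 0, 0],
    [0, 0, -0.001, 0, 0, 0],
    [0, 0, 0, 0, 0, 0],
  ],
)

```text
clock: 7.55
tool_pos: [493.5, -10.6, 130.1]
tool_rot: [0.975, -0.216, 0.009, -0.049]
ft_force: [-1.3, 0.8, -3.7]
width: 65.4
```

Emit:
play_rows(
  targets=[
    [0, 0, -0.001, 0, 0, 0],
    [0, 0, -0.0005, 0, 0, 0],
    [0, 0, 0, 0, 0, 0],
  ],
)

```text
clock: 7.8
tool_pos: [493.4, -10.9, 128.4]
tool_rot: [0.975, -0.216, 0.009, -0.049]
ft_force: [1.1, -0.5, -3.9]
width: 65.3
```

Emit:
play_rows(
  targets=[
    [0, 0, -0.001, 0, 0, 0],
    [0, 0, 0, 0, 0, 0],
    [0, 0, 0, 0, 0, 0],
  ],
)

```text
clock: 8.05
tool_pos: [493.4, -10.9, 127.4]
tool_rot: [0.975, -0.215, 0.009, -0.049]
ft_force: [0.4, 0.3, -3.2]
width: 65.5
```

Emit:
play_rows(
  targets=[
    [0, 0, -0.001, 0, 0, 0],
    [0, 0, 0, 0, 0, 0],
    [0, 0, 0, 0, 0, 0],
  ],
)

```text
clock: 8.3
tool_pos: [493.4, -10.9, 126.5]
tool_rot: [0.975, -0.215, 0.009, -0.049]
ft_force: [-0.7, 0.3, -4.1]
width: 65.2
```

Emit:
play_rows(
  targets=[
    [0, 0, -0.001, 0, 0, 0],
    [0, 0, 0, 0, 0, 0],
    [0, 0, 0, 0, 0, 0],
  ],
)

```text
clock: 8.55
tool_pos: [493.5, -10.9, 126.2]
tool_rot: [0.975, -0.215, 0.009, -0.049]
ft_force: [-1.9, -4.6, 7.9]
width: 65.4
```

Emit:
play_rows(
  targets=[
    [0, 0, -0.001, 0, 0, 0],
    [0, 0, 0, 0, 0, 0],
    [0, 0, 0, 0, 0, 0],
  ],
)

```text
clock: 8.8
tool_pos: [493.6, -10.8, 126.1]
tool_rot: [0.975, -0.214, 0.009, -0.049]
ft_force: [-3.3, -8.5, 19.7]
width: 65.2
```

Run:
```python
from plant import env
from h import *
st(env)
S=env.capture("side")
h=hsv(S);g=cv2.inRange(h,(65,70,20),(95,255,255))
for a,s,c,l in blobs(g,(290,150,350,250),60):
    p=np.argwhere(l)[:,::-1]; lo=p[p[:,1].argmax()]; print(a,s,c,"lowest",lo,ray(S,*lo,0))
for X in ([498,39-27+0,0],):pass
u=np.array([.102,.9948,0]);w=np.array([.9948,-.102,0])
C=np.array([508,131,0])-92*u
for i in(-1,1):
  for j in(-1,1):
    X=C+27*i*u+33*j*w; print(i,j,X.round(1),np.round(proj(S,X),1),np.round(proj(S,X+[0,0,3]),1),np.round(proj(S,X+[0,0,130]),1))
cv2.imwrite("pics/r6.png",cv2.resize(S["color"][160:250,280:380],(800,720)[:2] if 0 else (640,576),interpolation=0)[:,:,::-1])
```

```text
t 8.8 tcp [493.6 -10.8 126.1] jaw [ 0.995 -0.1    0.004] app [ 0.093  0.903 -0.419] w 65.2 F [-3.3 -8.5 19.7] q [ 0.947  1.529 -1.261  1.806  0.349  0.581 -0.084] hp 53.900000000000006
286 [308 173  31  23] [322.622 181.787] lowest [329 195] [ 550.048 -100.871    0.   ]
698 [306 186  19  46] [315.51  208.397] lowest [323 231] [485.438  49.599   0.   ]
242 [328 201  10  33] [331.835 216.938] lowest [328 233] [470.871  50.787   0.   ]
-1 -1 [463.  16.   0.] [337.5 226.5] [337.5 225.6] [338.4 181.7]
-1 1 [528.7   9.3   0. ] [315.8 217.7] [315.8 216.8] [315.5 173.5]
1 -1 [468.5  69.7   0. ] [325.1 237.4] [325.1 236.4] [325.3 191.8]
1 1 [534.2  63.    0. ] [303.1 228.1] [303.1 227.1] [302.  183.1]
```

View pics/r6.png

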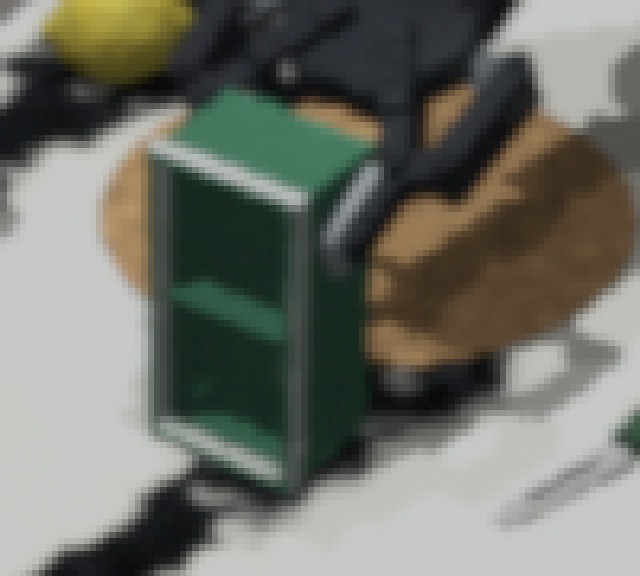

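The side view matches the predicted corners within 1 px, (324,236) and (304,227), so the caddy is standing on its end. I'll unload, open, back off, and go round to the other side for the second roll.

Emit:
play_rows(
  targets=[
    [0, 0, 0.0015, 0, 0, 0],
    [0, 0, 0, 0, 0, 0],
  ],
)

```text
clock: 9.02
tool_pos: [493.5, -11.0, 126.3]
tool_rot: [0.975, -0.215, 0.009, -0.049]
ft_force: [-0.1, -2.8, 5.7]
width: 65.4
```

Emit:
play_rows(
  targets=[
    [0, 0, 0, 0, 0, 0],
    [0, 0, 0, 0, 0, 0],
    [0, 0, 0, 0, 0, 0],
    [0, 0, 0, 0, 0, 0],
    [0, 0, 0, 0, 0, 0],
  ],
  claw=1,
)

```text
clock: 9.43
tool_pos: [493.4, -10.9, 125.9]
tool_rot: [0.975, -0.215, 0.009, -0.049]
ft_force: [-0.6, 0.4, 0.2]
width: 85.4
```

Emit:
play_rows(
  targets=[
    [-0.0006, -0.0057, 0.0026, 0, 0, 0],
    [-0.0012, -0.0113, 0.0052, 0, 0, 0],
    [-0.0012, -0.0113, 0.0052, 0, 0, 0],
    [-0.0012, -0.0113, 0.0052, 0, 0, 0],
    [-0.0012, -0.0113, 0.0052, 0, 0, 0],
    [-0.0012, -0.0113, 0.0052, 0, 0, 0],
    [-0.0012, -0.0113, 0.0052, 0, 0, 0],
    [-0.0012, -0.0113, 0.0052, 0, 0, 0],
  ],
)

```text
clock: 10.1
tool_pos: [484.2, -96.7, 165.4]
tool_rot: [0.975, -0.215, 0.009, -0.049]
ft_force: [0.3, -0.3, 0.2]
width: 85.2
```

Run:
```python
from plant import env
from h import *
st(env)
S=env.capture("side");T=env.capture("top")
g=cv2.inRange(hsv(T),(65,80,30),(95,255,255))
for a,s,c,l in blobs(g,(225,170,340,240),50):
    hull=cv2.convexHull(np.argwhere(l)[:,::-1].astype(np.float32))
    W=np.array([ray(T,u,v,130)[:2] for u,v in hull[:,0]],np.float32); print(a,s,c,cv2.minAreaRect(W))
cv2.imwrite("pics/r7.png",np.hstack([cv2.resize(S["color"][140:260,270:390],(400,400)),cv2.resize(T["color"][170:250,240:320],(400,400))])[:,:,::-1])
```

```text
t 10.1 tcp [484.2 -96.7 165.4] jaw [ 0.995 -0.1    0.004] app [ 0.092  0.902 -0.421] w 85.2 F [ 0.3 -0.3  0.2] q [ 1.083  1.48  -1.322  1.698  0.296  0.835 -0.037] hp 53.900000000000006
387 [288 200  19  26] [297.129 212.287] ((499.393310546875, 32.126068115234375), (46.303348541259766, 65.3929672241211), 83.03254699707031)
```

View pics/r7.png

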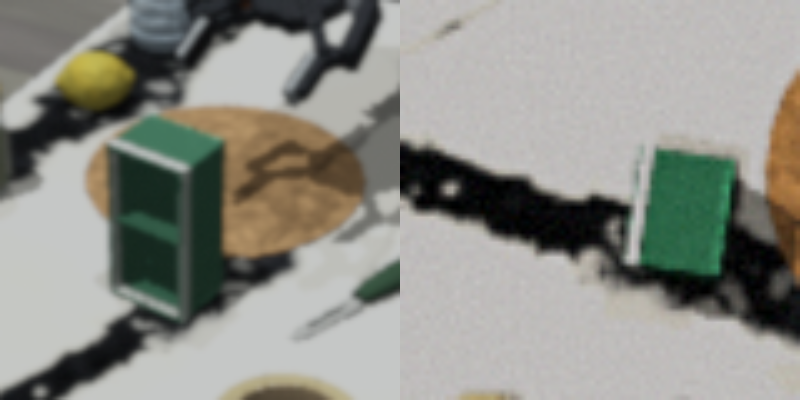

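The caddy stands free on its end, mouth towards +y, centre near (499, 38). Now over to its +y side.

Emit:
play_rows(
  targets=[
    [0.001, 0.0105, 0.0095, -0.094, 0.0096, 0],
    [0.001, 0.0105, 0.0095, -0.094, 0.0096, 0],
    [0.001, 0.0105, 0.0095, -0.094, 0.0096, 0],
    [0.001, 0.0105, 0.0095, -0.094, 0.0096, 0],
    [0.001, 0.0105, 0.0095, -0.094, 0.0096, 0],
    [0.001, 0.0105, 0.0095, -0.094, 0.0096, 0],
  ],
)

```text
clock: 10.7
tool_pos: [490.3, -32.2, 222.7]
tool_rot: [0.875, -0.481, 0.022, -0.044]
ft_force: [0.2, 0.5, -1.1]
width: 85.6
```

Emit:
play_rows(
  targets=[
    [0.001, 0.0105, 0.0095, -0.094, 0.0096, 0],
    [0.001, 0.0105, 0.0095, -0.094, 0.0096, 0],
    [0.001, 0.0105, 0.0095, -0.094, 0.0096, 0],
    [0.001, 0.0105, 0.0095, -0.094, 0.0096, 0],
    [0.001, 0.0105, 0.0095, -0.094, 0.0096, 0],
    [0.001, 0.0105, 0.0095, -0.094, 0.0096, 0],
  ],
)

```text
clock: 11.2
tool_pos: [496.2, 31.1, 280.0]
tool_rot: [-0.705, 0.707, -0.034, 0.035]
ft_force: [-0.5, -0.1, 0.0]
width: 85.2
```

Emit:
play_rows(
  targets=[
    [0.0014, 0.013, -0.0085, -0.0868, 0.0089, 0],
    [0.0014, 0.013, -0.0085, -0.0868, 0.0089, 0],
    [0.0014, 0.013, -0.0085, -0.0868, 0.0089, 0],
    [0.0014, 0.013, -0.0085, -0.0868, 0.0089, 0],
    [0.0014, 0.013, -0.0085, -0.0868, 0.0089, 0],
    [0.0014, 0.013, -0.0085, -0.0868, 0.0089, 0],
    [0.0014, 0.013, -0.0085, -0.0868, 0.0089, 0],
    [0.0014, 0.013, -0.0085, -0.0868, 0.0089, 0],
  ],
)

```text
clock: 11.87
tool_pos: [507.3, 135.6, 210.6]
tool_rot: [-0.421, 0.906, -0.044, 0.019]
ft_force: [-1.0, 0.7, 0.5]
width: 85.3
```

Run:
```python
from plant import env
from h import *
u=np.array([.102,.9948,0]);w=np.array([.9948,-.102,0]);z=np.array([0,0,1])
b=u*np.sin(.698)+z*np.cos(.698)
g=np.array([499,37.5,105])+5*u
need(env,g+50*b,w,-b)
```

```text
t 11.87 tcp [507.3 135.6 210.6] jaw [ 0.995 -0.097 -0.002] app [-0.064 -0.641 -0.765] w 85.3 F [-1.   0.7  0.5] q [-0.398  0.949 -0.327  1.548  0.769  1.347 -1.203] hp 53.900000000000006
shift [-0.004 -0.061 -0.067] turn [ 0.002 -0.003 -0.005]
```

Emit:
play_rows(
  targets=[
    [-0.0005, -0.0077, -0.0084, 0, 0, -0.0025],
    [-0.0005, -0.0077, -0.0084, 0, 0, -0.0025],
    [-0.0005, -0.0077, -0.0084, 0, 0, 0],
    [-0.0005, -0.0077, -0.0084, 0, 0, 0],
    [-0.0005, -0.0077, -0.0084, 0, 0, 0],
    [-0.0005, -0.0077, -0.0084, 0, 0, 0],
    [-0.0005, -0.0077, -0.0084, 0, 0, 0],
    [-0.0005, -0.0077, -0.0084, 0, 0, 0],
  ],
)

```text
clock: 12.53
tool_pos: [503.6, 71.6, 143.1]
tool_rot: [-0.423, 0.904, -0.048, 0.021]
ft_force: [-0.5, -0.5, 0.1]
width: 85.3
```

Emit:
play_rows(
  targets=[
    [0, 0, 0, 0, 0, 0],
    [0, 0, 0, 0, 0, 0],
    [0, 0, 0, 0, 0, 0],
    [0, 0, 0, 0, 0, 0],
    [0, 0, 0, 0, 0, 0],
    [0, 0, 0, 0, 0, 0],
  ],
  claw=0,
  squeeze=70,
)

```text
clock: 13.03
tool_pos: [503.6, 73.0, 143.8]
tool_rot: [-0.423, 0.904, -0.047, 0.021]
ft_force: [0.3, -0.8, -4.3]
width: 65.2
```

Run:
```python
from plant import env
from h import *
s,R=st(env)
u=np.array([.102,.9948]);C=np.array([499,37.5])
a=(s["tool_pos"][:2]-C)@u+27; z=s["tool_pos"][2]; print("a,z",a,z)
arc(a,z)
S=env.capture("side")
```

```text
t 13.03 tcp [503.6  73.  143.8] jaw [ 0.995 -0.103 -0.003] app [-0.068 -0.637 -0.768] w 65.2 F [ 0.3 -0.8 -4.3] q [-0.317  1.024 -0.286  1.686  0.882  1.156 -1.293] hp 53.900000000000006
a,z 62.810315498108295 143.845798876863
[-0.0010,-0.0095,0.0038]
[-0.0010,-0.0097,0.0032]
[-0.0010,-0.0099,0.0025]
[-0.0010,-0.0100,0.0019]
[-0.0010,-0.0101,0.0012]
[-0.0010,-0.0102,0.0005]
[-0.0010,-0.0102,-0.0001]
[-0.0010,-0.0102,-0.0008]
[-0.0010,-0.0101,-0.0015]
[-0.0010,-0.0100,-0.0021]
[-0.0010,-0.0098,-0.0028]
[-0.0010,-0.0096,-0.0034]
[-0.0010,-0.0094,-0.0041]
[-0.0009,-0.0091,-0.0047]
[-0.0009,-0.0088,-0.0053]
[-0.0009,-0.0084,-0.0058]
[-0.0008,-0.0080,-0.0064]
[-0.0008,-0.0076,-0.0069]
[-0.0007,-0.0071,-0.0074]
[-0.0007,-0.0066,-0.0078]
[-0.0006,-0.0061,-0.0082]
[-0.0006,-0.0056,-0.0086]
[-0.0005,-0.0050,-0.0090]
[-0.0005,-0.0044,-0.0093]
```

Emit:
play_rows(
  targets=[
    [0, 0, 0.008, 0, 0, 0],
    [-0.001, -0.0095, 0.0038, 0.0651, -0.0067, 0],
    [-0.001, -0.0097, 0.0032, 0.0651, -0.0067, 0],
    [-0.001, -0.0099, 0.0025, 0.0651, -0.0067, 0],
    [-0.001, -0.01, 0.0019, 0.0651, -0.0067, 0],
    [-0.001, -0.0101, 0.0012, 0.0651, -0.0067, 0],
    [-0.001, -0.0102, 0.0005, 0.0651, -0.0067, 0],
    [-0.001, -0.0102, -0.0001, 0.0651, -0.0067, 0],
  ],
)

```text
clock: 13.75
tool_pos: [496.7, 2.6, 165.8]
tool_rot: [-0.618, 0.784, -0.04, 0.031]
ft_force: [0.8, 0.5, -4.2]
width: 65.1
```

Emit:
play_rows(
  targets=[
    [-0.001, -0.0102, -0.0008, 0.0651, -0.0067, 0],
    [-0.001, -0.0101, -0.0015, 0.0651, -0.0067, 0],
    [-0.001, -0.01, -0.0021, 0.0651, -0.0067, 0],
    [-0.001, -0.0098, -0.0028, 0.0651, -0.0067, 0],
    [-0.001, -0.0096, -0.0034, 0.0651, -0.0067, 0],
    [-0.001, -0.0094, -0.0041, 0.0651, -0.0067, 0],
    [-0.0009, -0.0091, -0.0047, 0.0651, -0.0067, 0],
    [-0.0009, -0.0088, -0.0053, 0.0651, -0.0067, 0],
  ],
)

```text
clock: 14.42
tool_pos: [488.8, -75.0, 140.7]
tool_rot: [0.8, -0.598, 0.031, -0.04]
ft_force: [-0.5, 0.1, -4.8]
width: 65.4
```

```bash
python3 -c "
from plant import env
from h import *
st(env)"
```

```text
t 14.42 tcp [488.8 -75.  140.7] jaw [ 0.995 -0.101 -0.001] app [ 0.027  0.282 -0.959] w 65.4 F [-0.5  0.1 -4.8] q [ 0.636  1.006 -0.803  1.897  0.752  0.552 -0.648] hp 53.900000000000006
```

Emit:
play_rows(
  targets=[
    [-0.0009, -0.0084, -0.0058, 0.0651, -0.0067, 0],
    [-0.0008, -0.008, -0.0064, 0.0651, -0.0067, 0],
    [-0.0008, -0.0076, -0.0069, 0.0651, -0.0067, 0],
    [-0.0007, -0.0071, -0.0074, 0.0651, -0.0067, 0],
    [-0.0007, -0.0066, -0.0078, 0.0651, -0.0067, 0],
    [-0.0006, -0.0061, -0.0082, 0.0651, -0.0067, 0],
    [-0.0006, -0.0056, -0.0086, 0.0651, -0.0067, 0],
  ],
)

```text
clock: 15.0
tool_pos: [483.5, -124.6, 88.9]
tool_rot: [0.915, -0.401, 0.02, -0.046]
ft_force: [0.2, 0.2, -3.4]
width: 65.1
```

Emit:
play_rows(
  targets=[
    [-0.0005, -0.005, -0.009, 0.0651, -0.0067, 0],
    [-0.0005, -0.0044, -0.0093, 0.0651, -0.0067, 0],
    [0, 0, 0, 0, 0, 0],
  ],
)

```text
clock: 15.25
tool_pos: [481.6, -134.6, 67.7]
tool_rot: [0.939, -0.339, 0.02, -0.047]
ft_force: [-0.7, -0.3, -5.9]
width: 65.2
```

Run:
```python
from plant import env
from h import *
s,R=st(env)
# expected tool rotation = start * 90deg about w
w=np.array([.9948,-.102,0])
s0=np.array([-.423,.904,-.047,.021]);G=Ro.from_rotvec(w*np.pi/2).as_matrix()@rot(s0).as_matrix()
print("rot err",Ro.from_matrix(G@R.T).as_rotvec())
T=env.capture("top");S=env.capture("side");cv2.imwrite("pics/r8.png",np.hstack([cv2.resize(S["color"][110:260,270:420],(400,400)),cv2.resize(T["color"][150:270,240:360],(400,400))])[:,:,::-1])
```

```text
t 15.25 tcp [ 481.6 -134.6   67.7] jaw [ 0.995 -0.103 -0.005] app [ 0.076  0.766 -0.639] w 65.2 F [-0.7 -0.3 -5.9] q [ 1.058  1.5   -1.183  1.662  0.557  0.807 -0.115] hp 53.900000000000006
rot err [-0.003 -0.004  0.002]
```

View pics/r8.png

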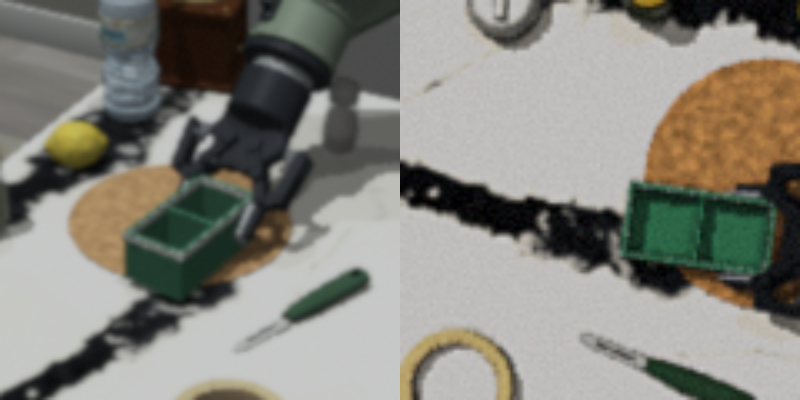

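The side view shows the caddy mouth up, held just over the worktop and mat edge. In the top crop its rim corners are at about (632,180), (623,258), (768,275) and (778,195).

Run:
```python
from plant import env
from h import *
T=env.capture("top")
P=np.array([[632,180],[623,258],[768,275],[778,195]],float); P=np.c_[240+(P[:,0]-400)/3.333-.5,150+P[:,1]/3.333-.5]
W=np.array([ray(T,*p,62) for p in P]); print(W.round(1), W.mean(0).round(1), np.linalg.norm(W[0]-W[3]),np.linalg.norm(W[0]-W[1]))
print("shift to mat",np.array([534.6,-122.6])-W.mean(0)[:2])
```

```text
[[ 530.4    1.4   62. ]
 [ 462.2    7.3   62. ]
 [ 450.7 -118.9   62. ]
 [ 520.6 -126.2   62. ]] [491.  -59.1  62. ] 127.92162178979994 68.45812154706692
shift to mat [ 43.6122205  -63.49623299]
```

Emit:
play_rows(
  targets=[
    [0.0055, -0.0082, 0, -0.0004, -0.0005, 0],
    [0.0055, -0.0082, 0, -0.0004, -0.0005, 0],
    [0.0055, -0.0082, 0, -0.0004, -0.0005, 0],
    [0.0055, -0.0082, 0, -0.0004, -0.0005, 0],
    [0.0055, -0.0082, 0, -0.0004, -0.0005, 0],
    [0.0055, -0.0082, 0, -0.0004, -0.0005, 0],
    [0.0055, -0.0082, 0, -0.0004, -0.0005, 0],
    [0.0055, -0.0082, 0, -0.0004, -0.0005, 0],
  ],
)

```text
clock: 16.07
tool_pos: [527.5, -198.1, 72.3]
tool_rot: [0.938, -0.344, 0.015, -0.047]
ft_force: [0.7, -0.6, -3.2]
width: 65.1
```

Emit:
play_rows(
  targets=[
    [0, 0, -0.001, 0, 0, 0],
    [0, 0, -0.001, 0, 0, 0],
    [0, 0, -0.001, 0, 0, 0],
    [0, 0, 0, 0, 0, 0],
    [0, 0, 0, 0, 0, 0],
  ],
)

```text
clock: 16.48
tool_pos: [526.6, -197.9, 67.8]
tool_rot: [0.938, -0.342, 0.015, -0.047]
ft_force: [-0.0, -0.5, -4.4]
width: 65.3
```

Emit:
play_rows(
  targets=[
    [0, 0, -0.001, 0, 0, 0],
    [0, 0, 0, 0, 0, 0],
    [0, 0, 0, 0, 0, 0],
  ],
)

```text
clock: 16.73
tool_pos: [526.7, -198.3, 66.6]
tool_rot: [0.938, -0.342, 0.016, -0.047]
ft_force: [-0.7, 1.1, -3.8]
width: 65.0
```

Emit:
play_rows(
  targets=[
    [0, 0, -0.001, 0, 0, 0],
    [0, 0, 0, 0, 0, 0],
    [0, 0, 0, 0, 0, 0],
  ],
)

```text
clock: 16.98
tool_pos: [526.7, -198.3, 65.6]
tool_rot: [0.938, -0.342, 0.016, -0.047]
ft_force: [0.7, 0.5, -3.6]
width: 65.2
```

Emit:
play_rows(
  targets=[
    [0, 0, -0.001, 0, 0, 0],
    [0, 0, 0, 0, 0, 0],
    [0, 0, 0, 0, 0, 0],
  ],
)

```text
clock: 17.23
tool_pos: [526.7, -198.3, 64.6]
tool_rot: [0.938, -0.342, 0.016, -0.047]
ft_force: [-0.1, 0.5, -4.4]
width: 65.3
```

Emit:
play_rows(
  targets=[
    [0, 0, -0.001, 0, 0, 0],
    [0, 0, 0, 0, 0, 0],
    [0, 0, 0, 0, 0, 0],
  ],
)

```text
clock: 17.48
tool_pos: [526.7, -198.3, 63.6]
tool_rot: [0.938, -0.342, 0.016, -0.047]
ft_force: [0.3, -0.7, -4.4]
width: 65.4
```

Emit:
play_rows(
  targets=[
    [0, 0, -0.001, 0, 0, 0],
    [0, 0, 0, 0, 0, 0],
    [0, 0, 0, 0, 0, 0],
  ],
)

```text
clock: 17.73
tool_pos: [526.8, -198.3, 63.0]
tool_rot: [0.938, -0.342, 0.015, -0.047]
ft_force: [-1.9, -1.0, 4.1]
width: 65.4
```

Emit:
play_rows(
  targets=[
    [0, 0, -0.001, 0, 0, 0],
    [0, 0, 0, 0, 0, 0],
    [0, 0, 0, 0, 0, 0],
  ],
)

```text
clock: 17.98
tool_pos: [526.8, -198.3, 62.9]
tool_rot: [0.939, -0.341, 0.015, -0.047]
ft_force: [-8.1, -5.8, 15.9]
width: 65.2
```

Contact made. I'll unload, release, back out, and then measure the caddy and both shakers.

Emit:
play_rows(
  targets=[
    [0, 0, 0.0015, 0, 0, 0],
    [0, 0, 0, 0, 0, 0],
  ],
)

```text
clock: 18.15
tool_pos: [526.8, -198.4, 63.2]
tool_rot: [0.938, -0.342, 0.016, -0.047]
ft_force: [0.3, -1.2, -2.5]
width: 65.5
```

Emit:
play_rows(
  targets=[
    [0, 0, 0, 0, 0, 0],
    [0, 0, 0, 0, 0, 0],
    [0, 0, 0, 0, 0, 0],
    [0, 0, 0, 0, 0, 0],
    [0, 0, 0, 0, 0, 0],
  ],
  claw=1,
)

```text
clock: 18.57
tool_pos: [526.8, -198.3, 63.2]
tool_rot: [0.938, -0.342, 0.016, -0.047]
ft_force: [0.7, 0.5, 0.1]
width: 85.2
```

Emit:
play_rows(
  targets=[
    [-0.0005, -0.0046, 0.0038, 0, 0, 0],
    [-0.0009, -0.0092, 0.0077, 0, 0, 0],
    [-0.0009, -0.0092, 0.0077, 0, 0, 0],
    [-0.0009, -0.0092, 0.0077, 0, 0, 0],
    [-0.0009, -0.0092, 0.0077, 0, 0, 0],
    [-0.0009, -0.0092, 0.0077, 0, 0, 0],
    [-0.0009, -0.0092, 0.0077, 0, 0, 0],
    [-0.0009, -0.0092, 0.0077, 0, 0, 0],
  ],
)

```text
clock: 19.23
tool_pos: [519.8, -268.1, 121.6]
tool_rot: [0.938, -0.342, 0.015, -0.048]
ft_force: [-0.1, -0.1, 0.4]
width: 85.5
```

Emit:
play_rows(
  targets=[
    [0, 0, 0.02, -0.1, 0.01, 0],
    [0, 0, 0.02, -0.1, 0.01, 0],
    [0, 0, 0.02, -0.1, 0.01, 0],
    [0, 0, 0.02, -0.1, 0.01, 0],
    [0, 0, 0.02, -0.1, 0.01, 0],
    [0, 0, 0.02, -0.1, 0.01, 0],
    [0, 0, 0.02, -0.1, 0.01, 0],
    [0, 0, 0.02, -0.1, 0.01, 0],
  ],
)

```text
clock: 19.9
tool_pos: [519.8, -267.5, 282.8]
tool_rot: [0.728, -0.684, 0.032, -0.037]
ft_force: [0.4, 0.1, -0.3]
width: 85.3
```

Run:
```python
from plant import env
from h import *
s,R=st(env)
T=env.capture("top");S=env.capture("side")
np.savez("f.npz",T=T["color"],S=S["color"])
# caddy rim: green or cream inside the mat
h=hsv(T)
g=cv2.inRange(h,(60,70,20),(95,255,255))
for a,ss,c,l in blobs(g,(300,160,400,250),60):
    hull=cv2.convexHull(np.argwhere(l)[:,::-1].astype(np.float32)); W=np.array([ray(T,u,v,50)[:2] for u,v in hull[:,0]],np.float32); print(a,ss,c,cv2.minAreaRect(W))
def P(c): return np.c_[np.array([[c["fx"],0,c["cx"]],[0,c["fy"],c["cy"]],[0,0,1]])@np.c_[c["R"],c["t"]]]
for n,a,b in(("white",(198.8,244.5),(294.5,283.9)),("dark",(423.5,235),(399,143.5))):
    X=cv2.triangulatePoints(P(T),P(S),np.array(a,float),np.array(b,float));print(n,(X[:3]/X[3]).ravel())
f=lambda c,y,x,h,w:cv2.resize(c["color"][y:y+h,x:x+w],(400,300),interpolation=cv2.INTER_NEAREST)
im=np.vstack([np.hstack([f(T,230,183,30,40),f(S,270,275,36,48)]),np.hstack([f(T,222,404,30,40),f(T,168,310,75,100)])])
cv2.imwrite("pics/m9.png",im[:,:,::-1])
```

```text
t 19.9 tcp [ 519.8 -267.5  282.8] jaw [ 0.995 -0.098  0.004] app [ 0.01   0.062 -0.998] w 85.3 F [ 0.4  0.1 -0.3] q [ 0.891  0.918 -1.027  1.444  0.742  1.211 -0.305] hp 53.900000000000006
957 [329 190  46  28] [351.597 203.884] ((533.6450805664062, -122.53814697265625), (128.76490783691406, 66.50701141357422), 83.67694854736328)
white [402.994 313.551  74.593]
dark [ 446.663 -328.271   79.668]
```

View pics/m9.png

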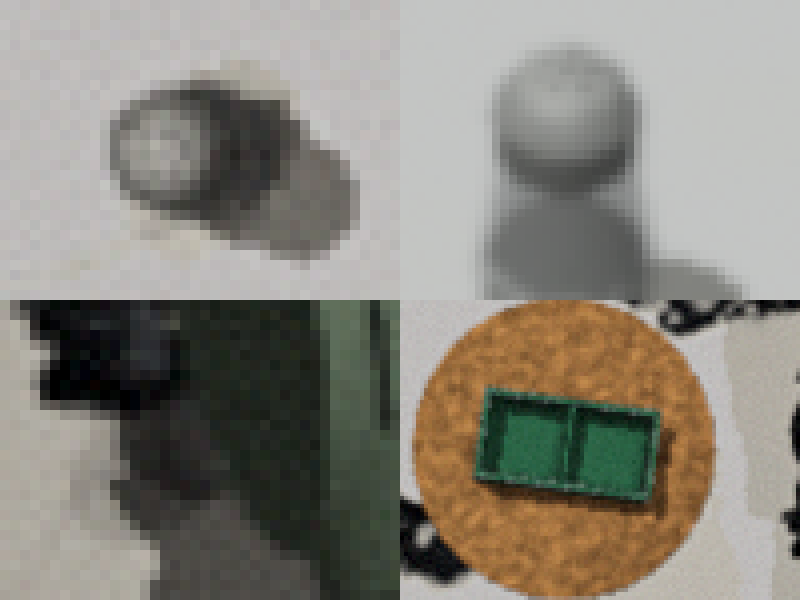

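The top crop shows the caddy centred on the mat at (534,-122). The white shaker's dome is at top px (198.5,244.5). The arm hides the dark shaker, so I'll take its dome from the first picture numerically.

Run:
```python
import cv2,numpy as np
from plant import env
from h import *
g=cv2.imread("pics/top0.png"); p=g[224:248,412:438].astype(int)
print("sat>",(p.max(2)-p.min(2)).max()); print(p.mean(2).astype(int)[:, :])
g=cv2.imread("pics/side0.png"); p=g[134:154,390:408].astype(int); print(p.mean(2).astype(int))
```

```text
sat> 18
[[175 177 173 174 176 175 178 178 176 175 172 177 178 174 178 171 176 172
  169 173 175 178 174 175 175 172]
 [175 171 176 177 176 175 176 176 178 175 178 176 174 175 173 173 168 175
  174 174 176 172 180 174 172 180]
 [175 174 174 173 179 172 175 167 172 170 172 171 173 179 174 172 174 174
  176 173 175 177 179 173 179 174]
 [178 171 175 177 174 175 169 158 149 153 150 153 155 169 175 172 177 175
  173 172 174 175 174 174 176 174]
 [177 174 174 178 170 156 152 145 125 116 117 112 114 131 146 162 176 181
  178 178 175 176 174 175 173 173]
 [176 177 172 170 171 147 128 108  65  41  50  58  67  81  96 104 139 164
  178 180 180 177 173 178 175 173]
 [177 174 171 156 153 127  75  39  32  49  65  95 100 100  97  82  88 114
  161 178 178 174 180 172 174 173]
 [173 175 170 152 123  79  43  35  47  69  94 104 119 136 130 119 101  88
  113 164 177 176 174 174 178 171]
 [177 172 167 131  87  49  37  42  55  94 100 130 138 139 140 132 132 106
   90 121 176 180 179 172 176 172]
 [173 174 162 106  50  33  38  44  61  94 121 143 151 138 139 129 137 116
   91 108 173 174 173 173 174 175]
 [
[... 2325 characters left out ...]
112 103 100 118 127 118]
 [192 189 171 134 111 115 120 123 125 124 119 111 103 100 123 161 175 166]
 [192 188 168 128  96  93  99 104 109 109 105  96  85  92 136 174 188 187]
 [192 187 166 127  92  82  83  84  84  82  79  74  70  94 146 179 190 192]
 [192 188 172 140 106  85  78  74  72  69  66  68  77 107 154 181 191 192]
 [191 188 173 146 116  93  77  71  68  66  67  80 100 131 166 185 191 192]
 [191 185 165 133 103  84  75  70  68  66  71  91 113 139 169 185 191 192]
 [190 180 151 111  84  75  72  70  68  67  67  76  95 130 164 184 191 192]
 [189 173 139  98  77  72  72  71  69  66  65  63  74 115 159 183 191 192]
 [186 164 124  87  75  73  71  71  69  67  65  61  67 105 156 183 190 192]]
```

Run:
```python
from plant import env
from h import *
T=env.capture("top");S=env.capture("side")
def P(c): return np.array([[c["fx"],0,c["cx"]],[0,c["fy"],c["cy"]],[0,0,1]])@np.c_[c["R"],c["t"]]
for n,a,b in(("white",(198.5,244.5),(294.5,283.3)),("dark",(425.9,234.3),(398.6,142.5))):
    X=cv2.triangulatePoints(P(T),P(S),np.array(a,float),np.array(b,float));X=(X[:3]/X[3]).ravel();print(n,X,"reproj",proj(T,X),proj(S,X),"top@73",ray(T,*a,73))
need(env,[445,-334,220],[.994,-.11,0],[0,0,-1])
```

```text
white [402.85558712 313.91203806  76.51465362] reproj (np.float64(198.56677913438497), np.float64(244.638151498897)) (np.float64(294.2722124660978), np.float64(283.2760841213839)) top@73 [403.2519965  314.92153767  73.        ]
dark [ 449.63734765 -334.9375135    79.11466073] reproj (np.float64(425.8585815096667), np.float64(234.18290420923248)) (np.float64(398.7236863226013), np.float64(142.50533811795344)) top@73 [ 449.50937223 -336.33368282   73.        ]
t 20.1 tcp [ 520.  -267.2  281.4] jaw [ 0.995 -0.097  0.003] app [ 0.009  0.067 -0.998] w 85.4 F [-0.3 -0.9 -0.5] q [ 0.891  0.921 -1.028  1.443  0.74   1.21  -0.302] hp 53.900000000000006
shift [-0.075 -0.067 -0.061] turn [-0.067  0.01  -0.013]
```

Emit:
play_rows(
  targets=[
    [-0.0118, -0.0115, -0.0102, -0.011, 0.0017, -0.002],
    [-0.0118, -0.0115, -0.0102, -0.011, 0.0017, -0.002],
    [-0.0118, -0.0115, -0.0102, -0.011, 0.0017, -0.002],
    [-0.0118, -0.0115, -0.0102, -0.011, 0.0017, -0.002],
    [-0.0118, -0.0115, -0.0102, -0.011, 0.0017, -0.002],
    [-0.0118, -0.0115, -0.0102, -0.011, 0.0017, -0.002],
    [0, 0, 0, 0, 0, 0],
    [0, 0, 0, 0, 0, 0],
  ],
  claw=0.8,
)

```text
clock: 20.77
tool_pos: [448.2, -337.1, 218.4]
tool_rot: [0.707, -0.705, 0.04, -0.039]
ft_force: [0.5, 0.3, -0.2]
width: 68.3
```

Run:
```python
from plant import env
from h import *
need(env,[449.5,-335.5,124],[.994,-.11,0],[0,0,-1])
```

```text
t 20.77 tcp [ 448.2 -337.1  218.4] jaw [ 0.994 -0.111 -0.003] app [-0.002  0.004 -1.   ] w 68.3 F [ 0.5  0.3 -0.2] q [ 1.039  0.956 -0.963  1.624  0.878  1.053 -0.306] hp 53.900000000000006
shift [ 0.001  0.002 -0.094] turn [-0.004 -0.002  0.002]
```

Emit:
play_rows(
  targets=[
    [0.0003, 0.0005, -0.014, -0.001, -0.0005, 0],
    [0.0003, 0.0005, -0.014, -0.001, -0.0005, 0],
    [0.0003, 0.0005, -0.014, -0.001, -0.0005, 0],
    [0.0003, 0, -0.014, -0.001, 0, 0],
    [0, 0, -0.014, 0, 0, 0],
    [0, 0, -0.012, 0, 0, 0],
    [0, 0, -0.008, 0, 0, 0],
    [0, 0, -0.004, 0, 0, 0],
  ],
)

```text
clock: 21.43
tool_pos: [450.2, -334.7, 124.4]
tool_rot: [-0.705, 0.707, -0.039, 0.039]
ft_force: [-0.7, -0.5, 0.4]
width: 67.9
```

Emit:
play_rows(
  targets=[
    [0, 0, 0, 0, 0, 0],
    [0, 0, 0, 0, 0, 0],
    [0, 0, 0, 0, 0, 0],
    [0, 0, 0, 0, 0, 0],
    [0, 0, 0, 0, 0, 0],
    [0, 0, 0, 0, 0, 0],
    [0, 0, 0, 0, 0, 0],
  ],
  claw=0,
  squeeze=30,
)

```text
clock: 22.02
tool_pos: [450.5, -334.9, 126.3]
tool_rot: [-0.705, 0.707, -0.038, 0.039]
ft_force: [-2.3, 0.4, 7.9]
width: 33.4
```

Run:
```python
from plant import env
from h import *
st(env)
```

```text
t 22.02 tcp [ 450.5 -334.9  126.3] jaw [ 0.994 -0.109  0.002] app [ 0.001 -0.003 -1.   ] w 33.4 F [-2.3  0.4  7.9] q [ 0.994  1.081 -0.865  1.688  1.038  0.897 -0.431] hp 53.900000000000006
```

Emit:
play_rows(
  targets=[
    [0, 0, 0.004, 0, 0, 0],
    [0, 0, 0.01, 0, 0, 0],
    [0, 0, 0.014, 0, 0, 0],
    [0, 0, 0.014, 0, 0, 0],
    [0, 0, 0.014, 0, 0, 0],
    [0, 0, 0.014, 0, 0, 0],
    [0, 0, 0.014, 0, 0, 0],
    [0, 0, 0.01, 0, 0, 0],
  ],
)

```text
clock: 22.68
tool_pos: [450.5, -334.9, 221.8]
tool_rot: [-0.705, 0.707, -0.038, 0.039]
ft_force: [-0.6, 0.3, -0.9]
width: 33.1
```

Emit:
play_rows(
  targets=[
    [0.004, 0.009, 0, 0, 0, 0],
    [0.008, 0.018, 0, 0, 0, 0],
    [0.01, 0.022, 0, 0, 0, 0],
    [0.011, 0.025, 0, 0, 0, 0],
    [0.012, 0.027, 0, 0, 0, 0],
    [0.011, 0.026, 0, 0, 0, 0],
    [0.009, 0.021, 0, 0, 0, 0],
    [0.007, 0.016, 0, 0, 0, 0],
  ],
)

```text
clock: 23.35
tool_pos: [523.0, -167.9, 219.4]
tool_rot: [-0.705, 0.707, -0.038, 0.038]
ft_force: [-0.8, 0.6, -0.5]
width: 33.0
```

Emit:
play_rows(
  targets=[
    [0.005, 0.011, 0, 0, 0, 0],
    [0.003, 0.006, 0, 0, 0, 0],
    [0, 0, 0, 0, 0, 0],
    [0, 0, 0, 0, 0, 0],
  ],
)

```text
clock: 23.68
tool_pos: [530.1, -154.4, 219.5]
tool_rot: [-0.705, 0.707, -0.039, 0.039]
ft_force: [0.2, -0.4, -0.6]
width: 32.7
```

Run:
```python
from plant import env
from h import *
need(env,[530.1,-153.8,214],[.994,-.11,0],[0,0,-1])
S=env.capture("side");T=env.capture("top");
cv2.imwrite("pics/p10.png",np.hstack([cv2.resize(S["color"][110:230,290:410],(400,400)),cv2.resize(T["color"][160:250,315:405],(400,400))])[:,:,::-1])
```

```text
t 23.68 tcp [ 530.1 -154.4  219.5] jaw [ 0.994 -0.11   0.   ] app [ 0.    -0.003 -1.   ] w 32.7 F [ 0.2 -0.4 -0.6] q [ 0.669  0.931 -0.93   1.66   0.865  1.012 -0.671] hp 53.900000000000006
shift [-0.     0.001 -0.005] turn [ 0.003  0.    -0.   ]
```

View pics/p10.png

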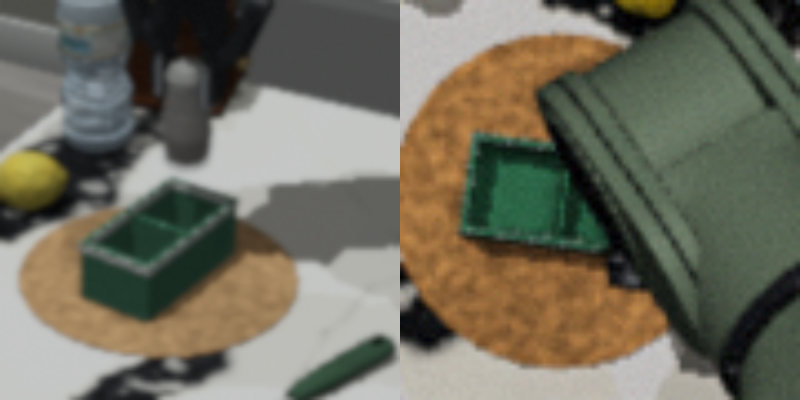

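Run:
```python
from plant import env
from h import *
S=env.capture("side")
f=lambda x,y:(290+x/3.333-.5,110+y/3.333-.5)
print("dome",ray(S,*f(183,76),168),"base",ray(S,*f(186,147),94))
print(proj(S,np.array([530,-154,94])),f(186,147),proj(S,np.array([530,-154,168])),f(183,76))
```

```text
dome [ 535.05595048 -154.23623506  168.        ] base [ 541.15071139 -175.61065401   94.        ]
(np.float64(345.37113298403824), np.float64(157.92640109637946)) (345.3055805580558, 153.6044104410441) (np.float64(346.1065698563605), np.float64(132.753347219651)) (344.4054905490549, 132.3022802280228)
```

Emit:
play_rows(
  targets=[
    [0, 0.0005, -0.006, 0, 0, 0],
    [0, 0, -0.01, 0, 0, 0],
    [0, 0, -0.01, 0, 0, 0],
    [0, 0, -0.01, 0, 0, 0],
    [0, 0, -0.01, 0, 0, 0],
    [0, 0, -0.01, 0, 0, 0],
    [0, 0, -0.01, 0, 0, 0],
    [0, 0, -0.008, 0, 0, 0],
  ],
)

```text
clock: 24.5
tool_pos: [530.2, -153.2, 144.3]
tool_rot: [-0.705, 0.707, -0.039, 0.039]
ft_force: [-0.3, -0.6, -1.4]
width: 33.2
```

Emit:
play_rows(
  targets=[
    [0, 0, -0.003, 0, 0, 0],
    [0, 0, -0.002, 0, 0, 0],
    [0, 0, 0, 0, 0, 0],
    [0, 0, 0, 0, 0, 0],
  ],
)

```text
clock: 24.83
tool_pos: [530.5, -153.3, 141.0]
tool_rot: [-0.705, 0.707, -0.038, 0.039]
ft_force: [-0.3, 0.2, -0.7]
width: 32.8
```

Emit:
play_rows(
  targets=[
    [0, 0, -0.002, 0, 0, 0],
    [0, 0, 0, 0, 0, 0],
    [0, 0, 0, 0, 0, 0],
  ],
)

```text
clock: 25.08
tool_pos: [530.3, -153.4, 138.8]
tool_rot: [-0.705, 0.707, -0.038, 0.039]
ft_force: [-0.1, -0.2, -1.2]
width: 33.3
```

Emit:
play_rows(
  targets=[
    [0, 0, -0.002, 0, 0, 0],
    [0, 0, -0.002, 0, 0, 0],
    [0, 0, 0, 0, 0, 0],
    [0, 0, 0, 0, 0, 0],
  ],
)

```text
clock: 25.42
tool_pos: [530.3, -153.3, 134.6]
tool_rot: [-0.705, 0.707, -0.038, 0.039]
ft_force: [0.7, -0.5, -0.9]
width: 32.8
```

Emit:
play_rows(
  targets=[
    [0, 0, -0.0015, 0, 0, 0],
    [0, 0, 0, 0, 0, 0],
    [0, 0, 0, 0, 0, 0],
  ],
)

```text
clock: 25.67
tool_pos: [530.4, -153.3, 133.3]
tool_rot: [-0.705, 0.707, -0.038, 0.039]
ft_force: [-0.7, 0.9, 4.0]
width: 33.1
```

Emit:
play_rows(
  targets=[
    [0, 0, -0.0015, 0, 0, 0],
    [0, 0, 0, 0, 0, 0],
    [0, 0, 0, 0, 0, 0],
  ],
)

```text
clock: 25.92
tool_pos: [530.6, -153.0, 132.9]
tool_rot: [-0.705, 0.707, -0.038, 0.039]
ft_force: [-6.6, 0.5, 27.3]
width: 32.8
```

Contact at the expected floor height. I'll unload, open, and rise.

Emit:
play_rows(
  targets=[
    [0, 0, 0.002, 0, 0, 0],
    [0, 0, 0, 0, 0, 0],
  ],
)

```text
clock: 26.08
tool_pos: [530.4, -153.3, 133.9]
tool_rot: [-0.705, 0.707, -0.038, 0.039]
ft_force: [-0.5, 0.0, -1.6]
width: 33.1
```

Emit:
play_rows(
  targets=[
    [0, 0, 0, 0, 0, 0],
    [0, 0, 0, 0, 0, 0],
    [0, 0, 0, 0, 0, 0],
    [0, 0, 0, 0, 0, 0],
    [0, 0, 0, 0, 0, 0],
  ],
  claw=0.8,
)

```text
clock: 26.5
tool_pos: [530.3, -153.3, 133.6]
tool_rot: [-0.705, 0.707, -0.038, 0.039]
ft_force: [-0.3, -0.1, 0.2]
width: 68.3
```

Emit:
play_rows(
  targets=[
    [0, 0, 0.006, 0, 0, 0],
    [0, 0, 0.012, 0, 0, 0],
    [0, 0, 0.016, 0, 0, 0],
    [0, 0, 0.02, 0, 0, 0],
    [0, 0, 0.02, 0, 0, 0],
    [0, 0, 0.02, 0, 0, 0],
    [0, 0, 0.016, 0, 0, 0],
    [0, 0, 0.01, 0, 0, 0],
  ],
)

```text
clock: 27.17
tool_pos: [530.5, -153.1, 256.3]
tool_rot: [-0.705, 0.707, -0.038, 0.04]
ft_force: [0.3, 0.3, 0.0]
width: 68.5
```

Run:
```python
from plant import env
from h import *
need(env,[403.1,314,250],[.994,-.11,0],[0,0,-1])
S=env.capture("side");cv2.imwrite("pics/p11.png",cv2.resize(S["color"][110:230,290:410],(500,500))[:,:,::-1])
```

```text
t 27.17 tcp [ 530.5 -153.1  256.3] jaw [ 0.994 -0.109  0.003] app [ 0.003 -0.003 -1.   ] w 68.5 F [0.3 0.3 0. ] q [ 0.681  0.883 -0.963  1.622  0.808  1.077 -0.626] hp 53.900000000000006
shift [-0.127  0.467 -0.006] turn [ 0.003  0.003 -0.001]
```

View pics/p11.png

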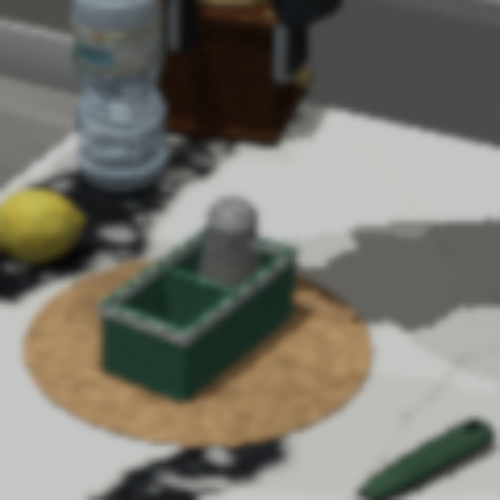

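The dark shaker stands upright in the compartment farther from the robot's left, at (230,240) in the crop. Now the white one.

Emit:
play_rows(
  targets=[
    [-0.0032, 0.0117, 0, 0, 0, 0],
    [-0.0068, 0.025, 0, 0, 0, 0],
    [-0.0068, 0.025, 0, 0, 0, 0],
    [-0.0068, 0.025, 0, 0, 0, 0],
    [-0.0068, 0.025, 0, 0, 0, 0],
    [-0.0068, 0.025, 0, 0, 0, 0],
    [-0.0068, 0.025, 0, 0, 0, 0],
    [-0.0068, 0.025, 0, 0, 0, 0],
  ],
)

```text
clock: 27.88
tool_pos: [478.9, 34.4, 253.6]
tool_rot: [-0.705, 0.707, -0.039, 0.039]
ft_force: [0.3, 1.2, -0.1]
width: 68.3
```

Emit:
play_rows(
  targets=[
    [-0.0068, 0.025, 0, 0, 0, 0],
    [-0.0068, 0.025, 0, 0, 0, 0],
    [-0.0068, 0.025, 0, 0, 0, 0],
    [-0.0068, 0.025, 0, 0, 0, 0],
    [-0.0068, 0.025, 0, 0, 0, 0],
    [-0.0068, 0.025, 0, 0, 0, 0],
    [-0.0068, 0.025, 0, 0, 0, 0],
    [-0.0068, 0.025, 0, 0, 0, 0],
  ],
)

```text
clock: 28.55
tool_pos: [424.5, 234.5, 253.6]
tool_rot: [-0.705, 0.707, -0.038, 0.039]
ft_force: [1.1, -0.7, -0.0]
width: 68.0
```

Emit:
play_rows(
  targets=[
    [-0.0068, 0.025, -0.01, 0, 0, 0],
    [-0.0068, 0.025, -0.01, 0, 0, 0],
    [-0.006, 0.022, -0.01, 0, 0, 0],
    [-0.0023, 0.0083, -0.006, 0, 0, 0],
    [0, 0, 0, 0, 0, 0],
    [0, 0, 0, 0, 0, 0],
  ],
)

```text
clock: 29.05
tool_pos: [403.2, 313.2, 217.6]
tool_rot: [-0.705, 0.707, -0.038, 0.039]
ft_force: [0.2, 0.1, -0.0]
width: 68.6
```

Run:
```python
from plant import env
from h import *
need(env,[403.1,314,124],[.994,-.11,0],[0,0,-1])
```

```text
t 29.05 tcp [403.2 313.2 217.6] jaw [ 0.994 -0.109  0.001] app [ 0.    -0.003 -1.   ] w 68.6 F [ 0.2  0.1 -0. ] q [-0.293  0.857 -0.835  1.809  0.827  0.87  -1.641] hp 53.900000000000006
shift [-0.     0.001 -0.094] turn [ 0.003  0.    -0.001]
```

Emit:
play_rows(
  targets=[
    [0, 0.0008, -0.014, 0, 0, 0],
    [0, 0, -0.014, 0, 0, 0],
    [0, 0, -0.014, 0, 0, 0],
    [0, 0, -0.014, 0, 0, 0],
    [0, 0, -0.014, 0, 0, 0],
    [0, 0, -0.012, 0, 0, 0],
    [0, 0, -0.008, 0, 0, 0],
    [0, 0, -0.004, 0, 0, 0],
  ],
)

```text
clock: 29.72
tool_pos: [403.7, 313.4, 123.2]
tool_rot: [-0.705, 0.707, -0.039, 0.039]
ft_force: [0.6, 0.1, 0.4]
width: 68.3
```

Emit:
play_rows(
  targets=[
    [0, 0, 0, 0, 0, 0],
    [0, 0, 0, 0, 0, 0],
    [0, 0, 0, 0, 0, 0],
    [0, 0, 0, 0, 0, 0],
    [0, 0, 0, 0, 0, 0],
    [0, 0, 0, 0, 0, 0],
    [0, 0, 0, 0, 0, 0],
  ],
  claw=0,
  squeeze=30,
)

```text
clock: 30.3
tool_pos: [403.4, 314.6, 124.5]
tool_rot: [-0.705, 0.707, -0.038, 0.039]
ft_force: [-1.0, -0.2, 6.4]
width: 33.5
```

Emit:
play_rows(
  targets=[
    [0, 0, 0.004, 0, 0, 0],
    [0, 0, 0.01, 0, 0, 0],
    [0, 0, 0.014, 0, 0, 0],
    [0, 0, 0.016, 0, 0, 0],
    [0, 0, 0.016, 0, 0, 0],
    [0, 0, 0.016, 0, 0, 0],
    [0, 0, 0.014, 0, 0, 0],
    [0, 0, 0.01, 0, 0, 0],
  ],
)

```text
clock: 30.97
tool_pos: [403.2, 314.6, 225.8]
tool_rot: [-0.706, 0.707, -0.038, 0.039]
ft_force: [-0.1, 0.2, -1.2]
width: 33.5
```

Run:
```python
from plant import env
from h import *
need(env,[537.1,-91.2,224],[.994,-.11,0],[0,0,-1])
```

```text
t 30.97 tcp [403.2 314.6 225.8] jaw [ 0.994 -0.109  0.002] app [ 0.002 -0.002 -1.   ] w 33.5 F [-0.1  0.2 -1.2] q [-0.29   0.846 -0.844  1.8    0.812  0.884 -1.629] hp 53.900000000000006
shift [ 0.134 -0.406 -0.002] turn [ 0.002  0.002 -0.001]
```

Emit:
play_rows(
  targets=[
    [0.0022, -0.0065, 0, 0, 0, 0],
    [0.0043, -0.0131, 0, 0, 0, 0],
    [0.0072, -0.0218, 0, 0, 0, 0],
    [0.0072, -0.0218, 0, 0, 0, 0],
    [0.0072, -0.0218, 0, 0, 0, 0],
    [0.0072, -0.0218, 0, 0, 0, 0],
    [0.0072, -0.0218, 0, 0, 0, 0],
    [0.0072, -0.0218, 0, 0, 0, 0],
  ],
)

```text
clock: 31.63
tool_pos: [453.0, 162.3, 223.3]
tool_rot: [-0.705, 0.707, -0.039, 0.039]
ft_force: [0.3, 0.8, -0.2]
width: 33.1
```

Emit:
play_rows(
  targets=[
    [0.0072, -0.0218, 0, 0, 0, 0],
    [0.0072, -0.0218, 0, 0, 0, 0],
    [0.0072, -0.0218, 0, 0, 0, 0],
    [0.0072, -0.0218, 0, 0, 0, 0],
    [0.0072, -0.0218, 0, 0, 0, 0],
    [0.0072, -0.0218, 0, 0, 0, 0],
    [0.0072, -0.0218, 0, 0, 0, 0],
    [0.0072, -0.0218, 0, 0, 0, 0],
  ],
)

```text
clock: 32.3
tool_pos: [510.4, -12.1, 223.3]
tool_rot: [-0.705, 0.707, -0.039, 0.039]
ft_force: [1.1, -0.5, -1.0]
width: 33.4
```

Emit:
play_rows(
  targets=[
    [0.0072, -0.0218, 0, 0, 0, 0],
    [0.0072, -0.0218, 0, 0, 0, 0],
    [0.0058, -0.0175, 0, 0, 0, 0],
    [0.0043, -0.0131, 0, 0, 0, 0],
    [0.0023, -0.007, 0, 0, 0, 0],
    [0, 0, 0, 0, 0, 0],
    [0, 0, 0, 0, 0, 0],
  ],
)

```text
clock: 32.88
tool_pos: [537.0, -91.2, 223.5]
tool_rot: [-0.705, 0.707, -0.038, 0.039]
ft_force: [-0.8, 0.9, -0.9]
width: 33.2
```

Run:
```python
from plant import env
from h import *
need(env,[537.1,-90.7,224],[.994,-.11,0],[0,0,-1])
```

```text
t 32.88 tcp [537.  -91.2 223.5] jaw [ 0.994 -0.109  0.   ] app [ 0.    -0.002 -1.   ] w 33.2 F [-0.8  0.9 -0.9] q [ 0.553  0.911 -0.915  1.683  0.848  0.992 -0.783] hp 53.900000000000006
shift [0.    0.001 0.001] turn [ 0.002  0.    -0.001]
```

Emit:
play_rows(
  targets=[
    [0, 0, -0.006, 0, 0, 0],
    [0, 0, -0.012, 0, 0, 0],
    [0, 0, -0.013, 0, 0, 0],
    [0, 0, -0.012, 0, 0, 0],
    [0, 0, -0.012, 0, 0, 0],
    [0, 0, -0.012, 0, 0, 0],
    [0, 0, -0.011, 0, 0, 0],
    [0, 0, -0.006, 0, 0, 0],
  ],
)

```text
clock: 33.55
tool_pos: [537.0, -91.5, 137.9]
tool_rot: [-0.705, 0.707, -0.039, 0.038]
ft_force: [-0.3, -0.0, -0.1]
width: 33.4
```

Emit:
play_rows(
  targets=[
    [0, 0, -0.002, 0, 0, 0],
    [0, 0, -0.002, 0, 0, 0],
    [0, 0, 0, 0, 0, 0],
    [0, 0, 0, 0, 0, 0],
  ],
)

```text
clock: 33.88
tool_pos: [537.5, -91.5, 136.0]
tool_rot: [-0.705, 0.707, -0.038, 0.039]
ft_force: [0.5, -0.2, -0.9]
width: 33.1
```

Emit:
play_rows(
  targets=[
    [0, 0, -0.001, 0, 0, 0],
    [0, 0, 0, 0, 0, 0],
    [0, 0, 0, 0, 0, 0],
  ],
)

```text
clock: 34.13
tool_pos: [537.4, -91.6, 134.8]
tool_rot: [-0.705, 0.707, -0.038, 0.039]
ft_force: [-0.5, -0.8, -1.1]
width: 33.5
```

Emit:
play_rows(
  targets=[
    [0, 0, -0.0015, 0, 0, 0],
    [0, 0, 0, 0, 0, 0],
    [0, 0, 0, 0, 0, 0],
  ],
)

```text
clock: 34.38
tool_pos: [537.3, -91.5, 133.1]
tool_rot: [-0.705, 0.707, -0.038, 0.039]
ft_force: [-0.4, -0.7, -1.5]
width: 33.8
```

Emit:
play_rows(
  targets=[
    [0, 0, -0.0015, 0, 0, 0],
    [0, 0, 0, 0, 0, 0],
    [0, 0, 0, 0, 0, 0],
  ],
)

```text
clock: 34.63
tool_pos: [537.3, -91.5, 131.7]
tool_rot: [-0.705, 0.707, -0.038, 0.039]
ft_force: [0.8, 1.0, -0.3]
width: 33.5
```

Emit:
play_rows(
  targets=[
    [0, 0, -0.001, 0, 0, 0],
    [0, 0, 0, 0, 0, 0],
    [0, 0, 0, 0, 0, 0],
  ],
)

```text
clock: 34.88
tool_pos: [537.4, -91.4, 131.4]
tool_rot: [-0.705, 0.707, -0.038, 0.039]
ft_force: [-4.5, -0.9, 17.3]
width: 33.2
```

Emit:
play_rows(
  targets=[
    [0, 0, 0.001, 0, 0, 0],
    [0, 0, 0, 0, 0, 0],
  ],
)

```text
clock: 35.05
tool_pos: [537.3, -91.5, 131.8]
tool_rot: [-0.705, 0.707, -0.038, 0.039]
ft_force: [-0.3, 0.2, -1.3]
width: 33.3
```

Emit:
play_rows(
  targets=[
    [0, 0, 0, 0, 0, 0],
    [0, 0, 0, 0, 0, 0],
    [0, 0, 0, 0, 0, 0],
    [0, 0, 0, 0, 0, 0],
    [0, 0, 0, 0, 0, 0],
  ],
  claw=0.8,
)

```text
clock: 35.47
tool_pos: [537.3, -91.5, 131.6]
tool_rot: [-0.705, 0.707, -0.038, 0.039]
ft_force: [-0.1, 0.7, -0.8]
width: 68.6
```

Emit:
play_rows(
  targets=[
    [0, 0, 0.006, 0, 0, 0],
    [0, 0, 0.012, 0, 0, 0],
    [0, 0, 0.018, 0, 0, 0],
    [0, 0, 0.02, 0, 0, 0],
    [0, 0, 0.02, 0, 0, 0],
    [0, 0, 0.02, 0, 0, 0],
    [0, 0, 0.02, 0, 0, 0],
    [0, 0, 0.02, 0, 0, 0],
  ],
)

```text
clock: 36.13
tool_pos: [537.1, -91.3, 269.9]
tool_rot: [-0.705, 0.707, -0.038, 0.039]
ft_force: [0.6, -0.8, -0.3]
width: 68.1
```

Emit:
play_rows(
  targets=[
    [-0.005, 0.02, 0, 0, 0, 0],
    [-0.005, 0.025, 0, 0, 0, 0],
    [-0.005, 0.025, 0, 0, 0, 0],
    [-0.005, 0.025, 0, 0, 0, 0],
    [-0.005, 0.025, 0, 0, 0, 0],
    [-0.005, 0.025, 0, 0, 0, 0],
    [-0.005, 0.02, 0, 0, 0, 0],
    [0, 0, 0, 0, 0, 0],
  ],
)

```text
clock: 36.8
tool_pos: [501.3, 77.5, 269.2]
tool_rot: [-0.706, 0.706, -0.036, 0.037]
ft_force: [0.7, -0.3, 0.5]
width: 68.3
```

Run:
```python
from plant import env
from h import *
st(env)
S=env.capture("side");T=env.capture("top");
cv2.imwrite("pics/p12.png",np.hstack([cv2.resize(S["color"][120:300,220:440],(400,327)),cv2.resize(T["color"][130:290,230:426],(400,327))])[:,:,::-1])
```

```text
t 36.8 tcp [501.3  77.5 269.2] jaw [ 0.995 -0.104  0.002] app [ 0.002 -0.001 -1.   ] w 68.3 F [ 0.7 -0.3  0.5] q [ 0.265  0.795 -0.935  1.764  0.761  0.988 -1.081] hp 53.900000000000006
```

View pics/p12.png

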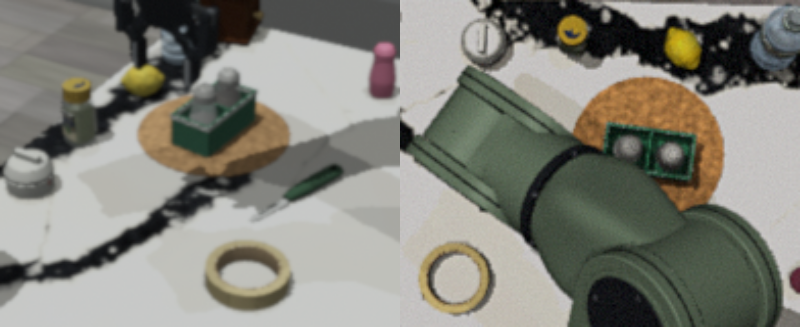

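Both shakers stand upright, one in each compartment, at (205,100) and (228,85) in the side crop. The caddy is on the mat and the jar, timer, tape, peeler and pink look-alike are undisturbed. Handing in.

```bash
python3 -c "
from plant import env
print(env.hand_in())"
```

```text
the job is handed in; nothing more can be done
None
```

The job is done and handed in at about 37 s of the 72 s allowed. I rolled the caddy over in two held quarter turns, with a released rest on its end in between. I then set it mouth up on the cork mat and stood the dark and white shakers in it, one per compartment.

**Last checks:**
- **Caddy position:** before the shakers went in, I measured its centre at (534, -122) against the mat's (535, -123), so it stood wholly on the mat. I did not measure it again afterwards; in the final picture it still looks centred.
- **Shakers:** the final side and top views show both upright, with the gripper clear of everything. Each touched down close to the expected compartment floor height.
- **Bystanders:** the jar, timer, tape, peeler and pink look-alike appear unmoved in the final side view.
- **Forces:** every reading I took stayed below 30 N. The highest was 27 N upward as the dark shaker touched down.

**Disagreements:**
- **Set-down heights:** the caddy touched down 1 to 2 mm lower than planned both times, so I eased it down by force.
- **Dark shaker base:** while it hung over its compartment, its base read about 3 to 4 pixels off in the side view. I put this down to my estimate of the base; it went in without touching.

I viewed 13 pictures, three over the budget of 10.

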